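# Set out sample cups and hold the sampler cover open

### The arm

A 6-joint arm with a two-finger parallel gripper is mounted at the origin on the work surface. World frame = base frame: x ahead of the robot, y to its left, z up, the work surface at z = 0. Lengths are in m, angles in rad, forces in N, time in s.
With the tool pointing down it reaches from about 0.325 to 0.875 m from the base axis. Payload 4.4 kg.
Tool frame: the origin (TCP) lies on the centre line of the jaws, within the pads' length; the fingertips stand 19 mm ahead of it and the grasp point (between the pads) is the TCP; z points along the fingers, y is the direction in which the jaws open and shut (so a half turn about z gives the same grasp; the last joint's range is limited). The gripper opens to 85 mm and grips with 20 to 120 N. Pads are 22 mm wide; open, the fingers measure 114 mm over their backs; the gripper's body (76 mm by 85 mm) begins 54 mm behind the grasp point. The pads swing forward as they close: fully open they stand 13 mm farther back than shut.
Start: joints at [-1.494, 0.207, 1.542, -0, 1.393, -0.15], TCP at [0.13, -0.56, 0.25] pointing down, gripper open.
Joint ranges: [-2.73, 2.73], [-0.86, 2.22], [0.23, 2.46], [-1.11, 4.25], [0.08, 2.63], [-2.82, 2.82]. Speed limits (rad/s): [2.79, 2.79, 3.14, 3.14, 3.14, 3.14].

### API

Orientations are given as a rotation vector (axis times angle).
In Python, from rig import bot, vision, ticket gives the robot as it stands.
- The arm moves only by the tool servo_tool, never from a script. Its argument "deltas" is a list of rows, each an object of numbers: "dx", "dy", "dz": the shift along the tool's x, y, z in units of 30 mm (1.0 is 30 mm); "wx", "wy", "wz": the turn, a rotation vector about the tool's x, y, z in units of 5 degrees (1.0 is 5 degrees); "grip": the opening, from -1 (shut) to 1 (fully open). A call has 1 to 10 rows; each row is the pose to reach, as a shift and turn from the pose measured when the call began, along the tool's axes at that moment; what a row does not reach only later rows make up. A row lasts 1/12 s, in which the tool goes at most 41.7 mm and 7.16 degrees, less where a joint would pass 70% of its speed; a pose out of reach is approached as far as the arm can. A call with a gripper value outside its range is refused whole. The fingers move at their own pace and stop on an object; "newtons" is the grip in N (left out, the last holds). Time passes only in rows, so rows that repeat a pose let the fingers close. It gives the time, the measured TCP pose, the force and the opening at its end, in the units of the state.
- bot.state(): the state, without advancing time (a new reading comes with each control period).
- vision.capture(name): name is "scene" or "side" or "wrist"; returns a dict with "color" (420x560x3 uint8, red, green, blue), "fx", "fy", "cx", "cy" (pixels), "rvec" (rotation vector, rad) and "tvec" (3), from world to camera coordinates, as OpenCV has them. Camera axes: x right, y down, z forward; pixel columns grow to the right and rows downward; lengths in m; the calibration is good to about 2 mm. A picture is of the moment at which its call begins. There is no depth.
- ticket.job_done(): hands the job in, once; it reports no verdict.
The state is a dict: "time_s": time; "q": joint angles; "qvel": joint speeds; "effort": joint torques, N m; "ee_pos": TCP position; "tcp_rot": TCP orientation; "contact_force": force on the tool from outside, world axes, zero at the start; "wrist_torque": the same for the moment, N m; "finger_gap": opening from 0.0 (shut) to 1.0 (fully open).
Only numpy, scipy, OpenCV 4.12 (cv2) and the standard library are available. Lean on these libraries where they do the work, as an engineer would, in place of code of your own. Each camera call takes 0.05 s, during which the arm holds its last target.

### The job

Help me load the sample disc: pour all eight yellow sample cups out of the beaker into the blue tray and stand the empty beaker upright on the bench, because you will then need your hand for the cover. Then lift the sampler's blue-framed clear cover and finish holding it steady, half open at 45 degrees, while I load; it has no stay and falls shut, so keep hold of it to the end and never let it drop. Leave the tube rack, bottles, vial and timer where they are.

Things in the scene. Friction and masses are not known exactly. Their poses are not given: they have to be found in the camera images.
- beaker_mid (a point): pale plastic beaker, open at the top, outer diameter 54 at the base and 68 at the rim, 85 mm tall, wall 3, floor 4 mm, 60 g, standing upright with the cups inside; the point is on its axis half-way up (42.5 mm above its underside), z points to its mouth. At this height it is 61 mm across. Slippery inside: the cups slide out when it is tipped past about 115 degrees
- cup0_mid (a point): yellow sample cup, a stub cylinder of diameter 18 and height 22 mm, 10 g; the point is its centre. The eight start in the beaker in two layers of four, up to 49 mm above its underside
- cup1_mid (a point): another yellow sample cup, like the first; the point is its centre
- cup2_mid (a point): another yellow sample cup, like the first; the point is its centre
- cup3_mid (a point): another yellow sample cup, like the first; the point is its centre
- cup4_mid (a point): another yellow sample cup, like the first; the point is its centre
- cup5_mid (a point): another yellow sample cup, like the first; the point is its centre
- cup6_mid (a point): another yellow sample cup, like the first; the point is its centre
- cup7_mid (a point): another yellow sample cup, like the first; the point is its centre
- tray: blue open tray fixed to the bench, 150 x 150 mm, 45 mm high, walls and floor 4 mm; the origin is the centre of its underside, z up, x and y along its sides
- cover_hinge (a point): middle of the cover's hinge axis, at the back of the sampler: a grey and blue sample-disc unit fixed to the bench, 300 mm deep, 250 wide, deck 100 mm high, drive housing and sampling arm (256 mm high) behind the hinge, clear of the cover. x points from the cover's front to its hinge (away from the robot), y along the hinge, z up; axes fixed to the sampler
- cover_tab (a point): grip point in the cover's finger tab: a flat blue tab 26 mm wide (along the hinge), 14 mm thick, level when shut, that sticks out 45 mm from the middle of the cover's front edge. The point is at mid-thickness, 28 mm out from that edge, 270 mm in front of the hinge and 15 mm above it when shut. Its sides and the space below are free; the sampler's front face is 50 mm behind it. Turns with the cover
- cover (a joint): opening angle of the cover in rad, 0 shut, 0.785 is 45 degrees, stop at 1.4; opening, its front edge rises and goes back over the hinge. The cover is a blue frame with a clear window, 222 mm wide, 26 mm deep, 242 mm from hinge to front edge, about 0.45 kg; its own weight shuts it from every angle, it takes about 2 N upward at the tab
- tube_rack: white tube rack, 70 x 160 mm and 103 mm tall with its capped sample tubes, standing on the bench, to be left alone; origin at the centre of its underside
- reagent: amber reagent bottle with blue cap, diameter 60, 120 mm tall, standing on the bench, to be left alone; origin at the centre of its underside
- wash_bottle: white wash bottle with red cap and spout, diameter 68, 170 mm tall, standing on the bench, to be left alone; origin at the centre of its underside
- vial: small amber calibrator vial with white cap, diameter 24, 45 mm tall, standing on the bench, to be left alone; origin at the centre of its underside
- timer: flat white lab timer, 70 x 65 x 18 mm, standing on the bench, to be left alone; origin at the centre of its underside
Things that resemble listed ones, but are neither listed nor needed, are in the scene too. What is shaped like the part that bears beaker_mid but black or red is not meant.

How it is judged:
On the way, in this order (a step that is already met when the one before it is completed fails the run):
1. the beaker, held by the gripper, is tipped beyond 80 degrees above the tray (angle between beaker_mid's own z axis and vertical above 1.4 rad and horizontal distance between beaker_mid and tray below 0.15 m and height (world z) of beaker_mid above 0.06 m and contact force between beaker and the fingers above 0.3 N), for 0.1 s.
2. all eight cups lie in the tray and the beaker stands upright on the bench, let go, with the cover still shut (x of cup0_mid in the frame of tray between -0.073 and 0.073 m and y of cup0_mid in the frame of tray between -0.073 and 0.073 m and z of cup0_mid in the frame of tray between 0 and 0.043 m and x of cup1_mid in the frame of tray between -0.073 and 0.073 m and y of cup1_mid in the frame of tray between -0.073 and 0.073 m and z of cup1_mid in the frame of tray between 0 and 0.043 m and x of cup2_mid in the frame of tray between -0.073 and 0.073 m and y of cup2_mid in the frame of tray between -0.073 and 0.073 m and z of cup2_mid in the frame of tray between 0 and 0.043 m and x of cup3_mid in the frame of tray between -0.073 and 0.073 m and y of cup3_mid in the frame of tray between -0.073 and 0.073 m and z of cup3_mid in the frame of tray between 0 and 0.043 m and x of cup4_mid in the frame of tray between -0.073 and 0.073 m and y of cup4_mid in the frame of tray between -0.073 and 0.073 m and z of cup4_mid in the frame of tray between 0 and 0.043 m and x of cup5_mid in the frame of tray between -0.073 and 0.073 m and y of cup5_mid in the frame of tray between -0.073 and 0.073 m and z of cup5_mid in the frame of tray between 0 and 0.043 m and x of cup6_mid in the frame of tray between -0.073 and 0.073 m and y of cup6_mid in the frame of tray between -0.073 and 0.073 m and z of cup6_mid in the frame of tray between 0 and 0.043 m and x of cup7_mid in the frame of tray between -0.073 and 0.073 m and y of cup7_mid in the frame of tray between -0.073 and 0.073 m and z of cup7_mid in the frame of tray between 0 and 0.043 m and angle between beaker_mid's own z axis and vertical below 0.1 rad and height (world z) of beaker_mid between 0.036 and 0.048 m and horizontal distance between beaker_mid and tray above 0.09 m and contact force between beaker and the arm below 0.05 N and contact force between beaker and the fingers below 0.05 N and value of joint cover below 0.1 rad), for 0.2 s.
3. the robot holds the cover open between 38 and 52 degrees (value of joint cover between 0.665 and 0.905 rad and velocity of joint cover between -0.1 and 0.1 rad/s and (contact force between cover and the fingers above 0.3 N or contact force between cover and the arm above 0.3 N)), for 0.5 s.
At the end, for the whole second after the job is handed in: Through the last second the robot holds the cover still between 38 and 52 degrees (45 +- 7), nothing else props it; all eight cups lie in the tray below its rim; the beaker stands upright (within 6 degrees) on the bench outside the tray, let go (all of step 3 and x of cup0_mid in the frame of tray between -0.073 and 0.073 m and y of cup0_mid in the frame of tray between -0.073 and 0.073 m and z of cup0_mid in the frame of tray between 0 and 0.043 m and x of cup1_mid in the frame of tray between -0.073 and 0.073 m and y of cup1_mid in the frame of tray between -0.073 and 0.073 m and z of cup1_mid in the frame of tray between 0 and 0.043 m and x of cup2_mid in the frame of tray between -0.073 and 0.073 m and y of cup2_mid in the frame of tray between -0.073 and 0.073 m and z of cup2_mid in the frame of tray between 0 and 0.043 m and x of cup3_mid in the frame of tray between -0.073 and 0.073 m and y of cup3_mid in the frame of tray between -0.073 and 0.073 m and z of cup3_mid in the frame of tray between 0 and 0.043 m and x of cup4_mid in the frame of tray between -0.073 and 0.073 m and y of cup4_mid in the frame of tray between -0.073 and 0.073 m and z of cup4_mid in the frame of tray between 0 and 0.043 m and x of cup5_mid in the frame of tray between -0.073 and 0.073 m and y of cup5_mid in the frame of tray between -0.073 and 0.073 m and z of cup5_mid in the frame of tray between 0 and 0.043 m and x of cup6_mid in the frame of tray between -0.073 and 0.073 m and y of cup6_mid in the frame of tray between -0.073 and 0.073 m and z of cup6_mid in the frame of tray between 0 and 0.043 m and x of cup7_mid in the frame of tray between -0.073 and 0.073 m and y of cup7_mid in the frame of tray between -0.073 and 0.073 m and z of cup7_mid in the frame of tray between 0 and 0.043 m and angle between beaker_mid's own z axis and vertical below 0.1 rad and height (world z) of beaker_mid between 0.036 and 0.048 m and horizontal distance between beaker_mid and tray above 0.09 m and contact force between beaker and the arm below 0.05 N and contact force between beaker and the fingers below 0.05 N and contact force between cover and beaker below 0.2 N and contact force between cover and tube_rack below 0.2 N and contact force between cover and reagent below 0.2 N and contact force between cover and wash_bottle below 0.2 N and contact force between cover and vial below 0.2 N and contact force between cover and timer below 0.2 N); the arm keeps its last pose, push and grip.
It fails at once if the tube rack, reagent bottle, wash bottle, vial or timer is moved by more than 30 mm or tipped (distance of any of tube_rack, reagent, wash_bottle, vial, timer from where it was at the start of the episode above 0.03 m or angle between any of tube_rack, reagent, wash_bottle, vial, timer's own z axis and vertical above 0.4 rad).
It fails at once if the cover is let drop (closes faster than 2.5 rad/s) (velocity of joint cover below -2.5 rad/s).
It also fails if it takes over 72 s, if anything falls off the work surface, if the arm or the gripper's body presses on something with over 40 N, if the wrist force passes 120 N, or if a joint passes its speed limit or range.

## Working session

There is one attempt and no reset: what is moved stays moved. The work goes in short steps, Python scripts to look and compute and a tool call to move; the robot and the scene stay as the last step left them, time stands still between calls to the robot, and variables do not carry over. Pictures are saved under pics/ and viewed, and the job is handed in when it is done.

Besides the shell and the picture viewer there is one more tool, called after ">>>" in YAML: its name, and indented under it one key for each argument. servo_tool: Moves the arm, as the interface text tells. Its arguments: {"type":"object","properties":{"deltas":{"type":"array"},"newtons":{"type":"number"}},"required":["deltas"]}

```bash
mkdir -p pics; ls
python3 - <<'E'
from rig import bot, vision, ticket
import cv2
print(bot.state())
for n in ["scene","side","wrist"]:
    c=vision.capture(n); cv2.imwrite(f"pics/{n}0.png",c["color"][:,:,::-1])
    print(n,{k:v for k,v in c.items() if k!="color"})
E
```

```text
pics
{'time_s': 0.0, 'q': array([-1.49350732e+00,  2.07443743e-01,  1.54299438e+00,  7.26897688e-06,
        1.39351000e+00, -1.50496092e-01]), 'qvel': array([-0.00035722, -0.00038914,  0.00076915,  0.00162608,  0.0008891 ,
        0.00011275]), 'effort': array([-7.72067415e-04, -3.83038080e+01, -2.91597980e+01, -2.85185470e-04,
        1.07613413e-02, -1.59766387e-05]), 'ee_pos': array([ 0.12978261, -0.55940784,  0.24909307]), 'tcp_rot': array([-3.11890091e+00, -3.56761458e-01, -1.46520789e-04]), 'contact_force': array([-0.63939075, -0.28667037, -0.04922923]), 'wrist_torque': array([ 0.03204714,  0.0206297 , -0.00163075]), 'finger_gap': 1.0015966931235152}
scene {'fx': 537.9533620894349, 'fy': 537.9533620894349, 'cx': 278.7241378472936, 'cy': 213.57835818417655, 'rvec': array([ 2.41578498,  1.08726662, -0.29047238]), 'tvec': array([-0.40557638, -0.30142645,  1.79798502])}
side {'fx': 520.8497570331349, 'fy': 520.8497570331349, 'cx': 270.9423872327111, 'cy': 210.2094853603142, 'rvec': array([ 0.93326791, -2.38437284,  1.19521983]), 'tvec': array([0.4465013 , 0.27590105, 1.01197614])}
wrist {'fx': 319.08802516014015, 'fy': 319.08802516014015, 'cx': 279.6096713818863, 'cy': 210.46693344808227, 'rvec': array([-2.26723199,  1.80133895,  0.27295177]), 'tvec': array([-0.57423859, -0.03826144,  0.37983482])}
```

View pics/scene0.png

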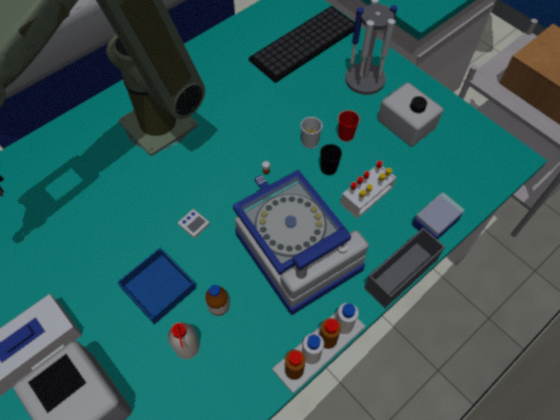

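View pics/side0.png

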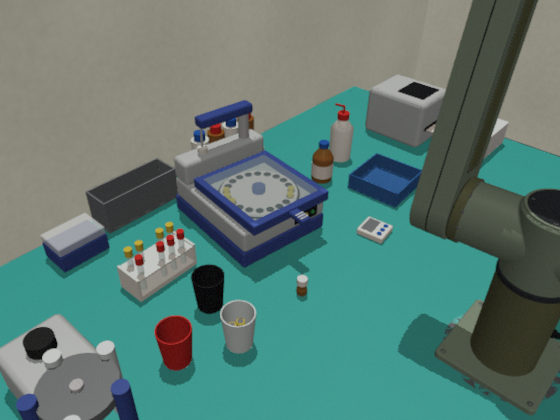

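View pics/wrist0.png

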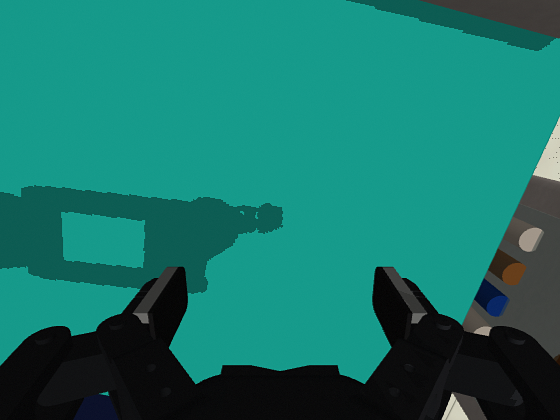

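The scene view shows the beaker near (311,132), with black and red decoys at (330,158) and (347,125). The tray is near (157,285), the cover tab near (262,182), the vial at (266,168) and the timer at (193,222). In the side view the beaker is near (238,327) and the tab near (300,215). Next I'll measure positions from enlarged crops.

```bash
cat > h.py <<'E'
import numpy as np, cv2
from scipy.spatial.transform import Rotation as R
from rig import bot, vision, ticket
def cap(n,save=None):
    c=vision.capture(n)
    c["K"]=np.array([[c["fx"],0,c["cx"]],[0,c["fy"],c["cy"]],[0,0,1]]); c["R"]=cv2.Rodrigues(c["rvec"])[0]
    c["bgr"]=c["color"][:,:,::-1].copy()
    if save: cv2.imwrite(save,c["bgr"])
    return c
def ray(c,u,v):
    d=c["R"].T@np.linalg.solve(c["K"],[u,v,1.0]); o=-c["R"].T@c["tvec"]; return o,d
def plane(c,u,v,z):
    o,d=ray(c,u,v); return o+d*(z-o[2])/d[2]
def tri(c1,p1,c2,p2):
    o1,d1=ray(c1,*p1);o2,d2=ray(c2,*p2)
    s=np.linalg.lstsq(np.c_[d1,-d2],o2-o1,rcond=None)[0]
    a=o1+d1*s[0];b=o2+d2*s[1]; return (a+b)/2,np.linalg.norm(a-b)
def proj(c,P):
    return cv2.projectPoints(np.atleast_2d(np.array(P,float)),c["rvec"],c["tvec"],c["K"],None)[0].reshape(-1,2)
def crop(c,x0,y0,x1,y1,s,f):
    cv2.imwrite(f,cv2.resize(c["bgr"][y0:y1,x0:x1],None,fx=s,fy=s,interpolation=cv2.INTER_CUBIC))
def show():
    s=bot.state(); print("t",round(s["time_s"],2),"pos",s["ee_pos"].round(4),"rot",s["tcp_rot"].round(3),"F",s["contact_force"].round(1),"gap",round(s["finger_gap"],3),"q",s["q"].round(2))
    return s
E
python3 - <<'E'
from h import *
c=cap("scene"); d=cap("side")
crop(c,100,230,240,370,5,"pics/c1.png")
crop(c,220,100,380,220,5,"pics/c2.png")
crop(d,120,250,320,400,4,"pics/d1.png")
crop(d,160,140,340,260,4,"pics/d2.png")
crop(d,300,100,460,260,4,"pics/d3.png")
E
```

```text
(no output)
```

View pics/c1.png

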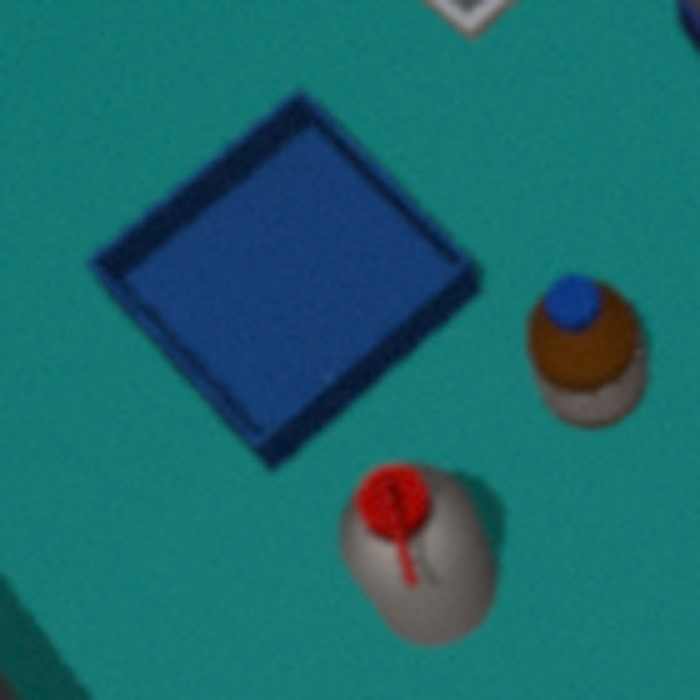

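View pics/c2.png

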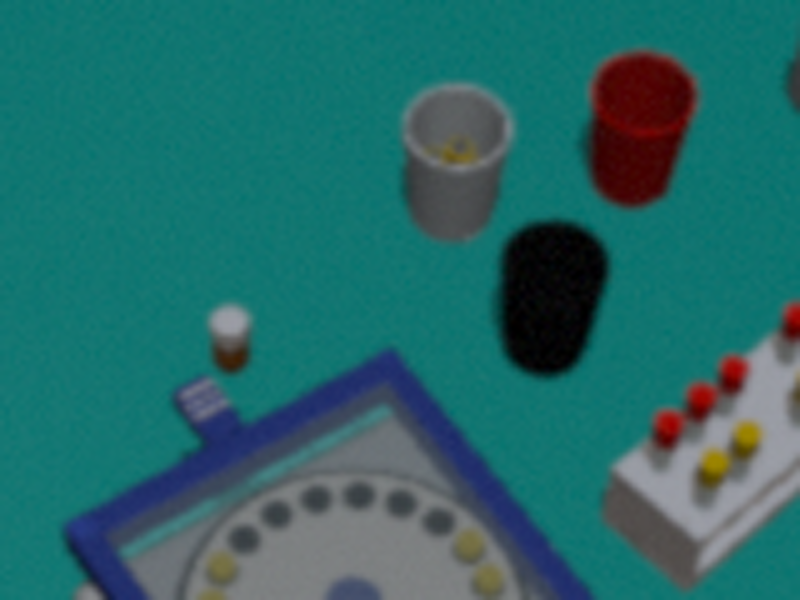

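View pics/d1.png

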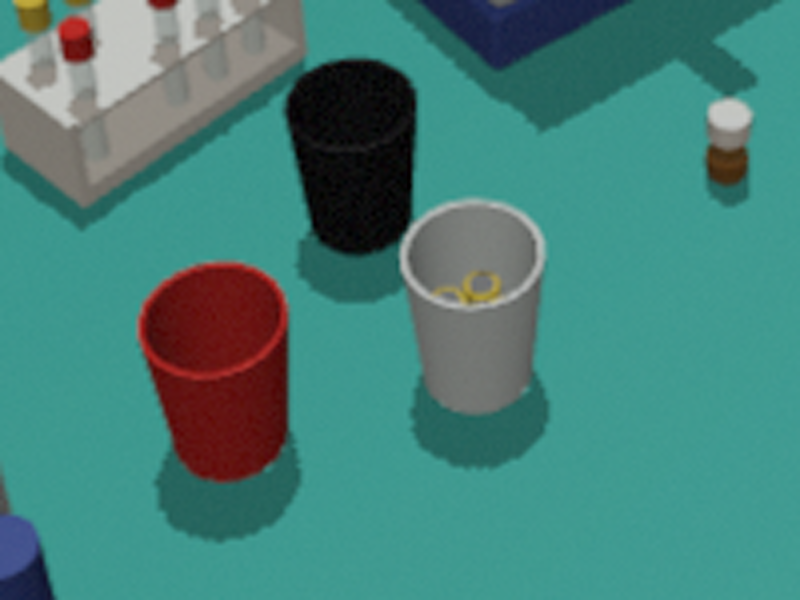

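View pics/d2.png

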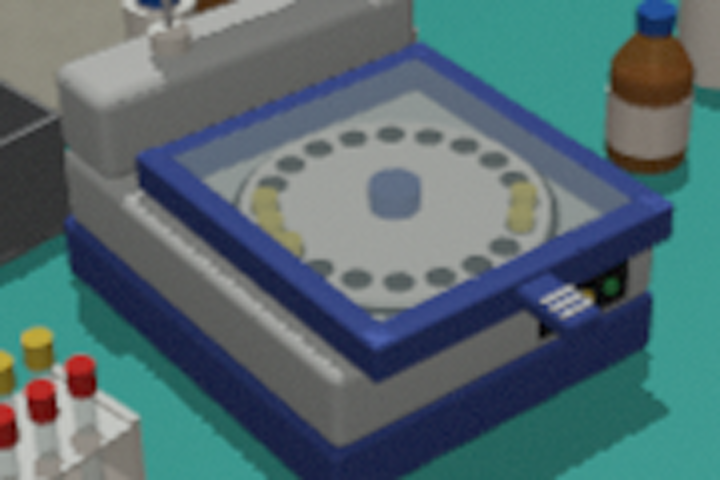

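View pics/d3.png

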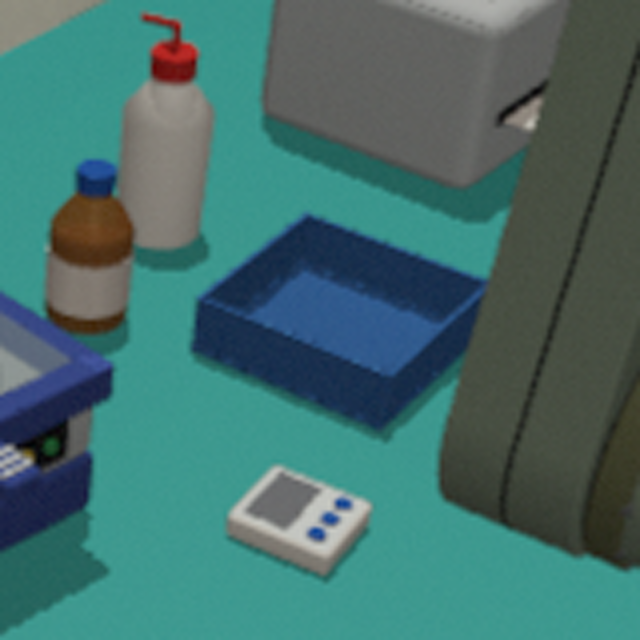

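The crops show the beaker rim centre at (311.6,125.6) in the scene view and (238.2,313) in the side view. The tray rim corners and the tab stripes are also clear.

Run:
```python
from h import *
c=cap("scene"); d=cap("side")
C1=lambda x,y:(100+x/5,230+y/5); C2=lambda x,y:(220+x/5,100+y/5)
D1=lambda x,y:(120+x/4,250+y/4); D2=lambda x,y:(160+x/4,140+y/4); D3=lambda x,y:(300+x/4,100+y/4)
p=lambda n,v:print(n,np.round(v,4))
p("beaker rim scene",plane(c,*C2(458,128),.085)); p("side",plane(d,*D1(473,252),.085)); print(tri(c,C2(458,128),d,D1(473,252)))
for q in [(301,92),(95,262),(272,445),(472,262)]: p("tray sc",plane(c,*C1(*q),.045))
for q in [(310,215),(200,300),(388,378),(487,282)]: p("tray sd",plane(d,*D3(*q),.045))
p("tab stripe",tri(c,C2(205,400),d,D2(566,300))[0])
p("tab end sc",tri(c,C2(175,398),d,D2(599,315))[0])
p("tab end sc2",tri(c,C2(210,378),d,D2(561,333))[0])
p("cover corner R",tri(c,C2(390,350),d,D2(378,335))[0])
p("cover corner L",tri(c,C2(68,527),d,D2(668,207))[0])
p("vial top",tri(c,C2(230,322),d,D1(729,122))[0])
for n,q in [("red",(643,95)),("black",(555,252))]: p(n,plane(c,*C2(*q),.085))
p("rack", tri(c,C2(668,428),d,D2(80,375))[0])
p("reagent top",plane(c,*C1(573,300),.12));p("wash top",plane(c,*C1(393,500),.16));p("timer",plane(c,193,222,.018))
```

```text
beaker rim scene [0.3962 0.3284 0.085 ]
side [0.3883 0.3289 0.085 ]
(array([0.39245525, 0.32856738, 0.08158472]), np.float64(0.005193283085997689))
tray sc [ 0.4121 -0.2695  0.045 ]
tray sc [ 0.4224 -0.4133  0.045 ]
tray sc [ 0.5715 -0.4007  0.045 ]
tray sc [ 0.5585 -0.2597  0.045 ]
tray sd [ 0.5532 -0.4032  0.045 ]
tray sd [ 0.5453 -0.2549  0.045 ]
tray sd [ 0.4017 -0.263   0.045 ]
tray sd [ 0.4131 -0.4112  0.045 ]
tab stripe [0.4647 0.0591 0.1245]
tab end sc [0.4484 0.0499 0.1175]
tab end sc2 [0.4526 0.0751 0.1173]
cover corner R [0.5129 0.1583 0.1313]
cover corner L [ 0.4786 -0.0522  0.1239]
vial top [0.386  0.1443 0.0377]
red [0.4543 0.4341 0.085 ]
black [0.5054 0.3066 0.085 ]
rack [0.642  0.2608 0.0926]
reagent top [ 0.6412 -0.245   0.12  ]
wash top [ 0.6798 -0.3788  0.16  ]
timer [ 0.3907 -0.1427  0.018 ]
```

```bash
cat >> h.py <<'E'
def plan(pos,rot=None,s=None):
    """target world pos + Rotation -> delta in call units (tool frame now)"""
    s=s or bot.state(); R0=R.from_rotvec(s["tcp_rot"])
    d=R0.inv().apply(np.array(pos)-s["ee_pos"])/.03
    w=np.zeros(3) if rot is None else (R0.inv()*rot).as_rotvec()/np.radians(5)
    print("d",d.round(2),"w",w.round(2), "rows~",round(max(np.linalg.norm(d)*30/41.7,np.linalg.norm(w)*5/7.16),1))
def frame(z,y):
    z=np.array(z,float);z/=np.linalg.norm(z);y=np.array(y,float);y-=z*(y@z);y/=np.linalg.norm(y)
    return R.from_matrix(np.c_[np.cross(y,z),y,z])
def log():
    import json
    s=bot.state(); open("log.jsonl","a").write(json.dumps({k:np.array(s[k]).tolist() for k in("q","ee_pos","tcp_rot")})+"\n")
E
python3 - <<'E'
from h import *
s=show();log();w=cap("wrist");R0=R.from_rotvec(s["tcp_rot"])
o=-w["R"].T@w["tvec"]; print("cam in tool",R0.inv().apply(o-s["ee_pos"]).round(4)); print("axes (cols) in tool",(R0.as_matrix().T@w["R"].T).round(3))
print(R0.as_matrix().round(3))
E
```

```text
t 0.35 pos [ 0.1298 -0.56    0.25  ] rot [-3.121 -0.357 -0.   ] F [-0.2  0.4  0.2] gap 0.998 q [-1.49  0.21  1.54 -0.    1.39 -0.15]
cam in tool [ 7.530e-02  1.000e-04 -1.243e-01]
axes (cols) in tool [[ 0.    -0.956 -0.295]
 [ 1.    -0.     0.001]
 [-0.001 -0.295  0.956]]
[[ 0.974  0.226 -0.   ]
 [ 0.226 -0.974  0.001]
 [ 0.    -0.001 -1.   ]]
```

Run:
```python
from h import *
a=np.arctan2(-.30,.40); x=np.array([np.cos(a),np.sin(a),0]); z=np.array([0,0,-1.]); y=np.cross(z,x)
plan([.40,-.30,.33],frame(z,y))
```

```text
d [10.73 -6.41 -2.66] w [-0.    0.    9.98] rows~ 9.2
```

>>> servo_tool:
  deltas:
    - {"dx": 1.1, "dy": -0.6, "dz": -0.3, "wz": 1}
    - {"dx": 2.2, "dy": -1.3, "dz": -0.6, "wz": 2}
    - {"dx": 3.3, "dy": -2.0, "dz": -0.9, "wz": 3}
    - {"dx": 4.4, "dy": -2.6, "dz": -1.1, "wz": 4}
    - {"dx": 5.5, "dy": -3.2, "dz": -1.4, "wz": 5}
    - {"dx": 6.6, "dy": -3.9, "dz": -1.7, "wz": 6}
    - {"dx": 7.7, "dy": -4.5, "dz": -2.0, "wz": 7}
    - {"dx": 8.7, "dy": -5.1, "dz": -2.2, "wz": 8}
    - {"dx": 9.7, "dy": -5.8, "dz": -2.4, "wz": 9}
    - {"dx": 10.7, "dy": -6.4, "dz": -2.6, "wz": 10}

```text
validation failed for argument at $.de...
```

Run:
```python
from h import *
show();log();w=cap("wrist","pics/w1.png")
b=1.0*np.array([np.cos(.7),np.sin(.7),0]);
```

```text
t 0.4 pos [ 0.1298 -0.5601  0.2501] rot [-3.121 -0.357  0.   ] F [-0.4  0.1  0. ] gap 0.999 q [-1.49  0.21  1.54 -0.    1.39 -0.15]
```

View pics/w1.png

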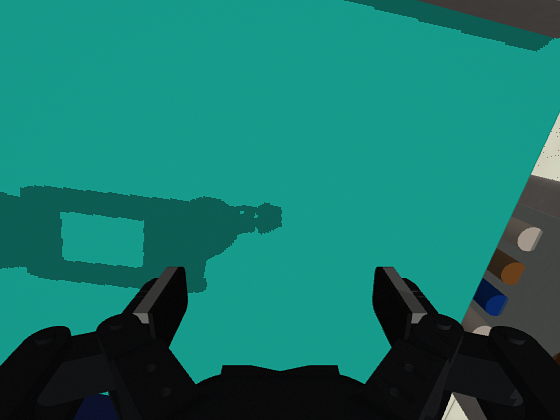

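The call was refused and the arm did not move. I'll try again with every field filled in.

>>> servo_tool:
  deltas:
    - {"dx": 1.1, "dy": -0.6, "dz": -0.3, "wx": 0, "wy": 0, "wz": 1, "grip": 1}
    - {"dx": 2.2, "dy": -1.3, "dz": -0.6, "wx": 0, "wy": 0, "wz": 2, "grip": 1}

```text
time_s: 0.62
ee_pos: [0.1847, -0.5074, 0.2675]
tcp_rot: [-3.139, -0.071, 0.0]
contact_force: [0.9, 0.4, 0.2]
finger_gap: 0.998
```

Run:
```python
from h import *
log();a=np.arctan2(-.30,.40); x=np.array([np.cos(a),np.sin(a),0]); z=np.array([0,0,-1.]); y=np.cross(z,x)
plan([.40,-.30,.33],frame(z,y))
```

```text
d [ 7.48 -6.59 -2.07] w [-0.02  0.01  7.89] rows~ 7.3
```

>>> servo_tool:
  deltas:
    - {"dx": 0.9, "dy": -0.8, "dz": -0.25, "wx": 0, "wy": 0, "wz": 1, "grip": 1}
    - {"dx": 1.9, "dy": -1.7, "dz": -0.5, "wx": 0, "wy": 0, "wz": 2, "grip": 1}
    - {"dx": 2.8, "dy": -2.5, "dz": -0.8, "wx": 0, "wy": 0, "wz": 3, "grip": 1}
    - {"dx": 3.8, "dy": -3.3, "dz": -1.0, "wx": 0, "wy": 0, "wz": 4, "grip": 1}
    - {"dx": 4.7, "dy": -4.1, "dz": -1.3, "wx": 0, "wy": 0, "wz": 5, "grip": 1}
    - {"dx": 5.6, "dy": -4.9, "dz": -1.6, "wx": 0, "wy": 0, "wz": 6, "grip": 1}
    - {"dx": 6.6, "dy": -5.8, "dz": -1.8, "wx": 0, "wy": 0, "wz": 7, "grip": 1}
    - {"dx": 7.5, "dy": -6.6, "dz": -2.1, "wx": 0, "wy": 0, "wz": 7.9, "grip": 1}
    - {"dx": 7.5, "dy": -6.6, "dz": -2.1, "wx": 0, "wy": 0, "wz": 7.9, "grip": 1}

```text
time_s: 1.37
ee_pos: [0.4049, -0.2957, 0.3332]
tcp_rot: [-2.98, 0.986, -0.007]
contact_force: [-0.3, -0.6, 0.3]
finger_gap: 1.0
```

Run:
```python
from h import *
show();log();w=cap("wrist","pics/w2.png")
```

```text
t 1.37 pos [ 0.4049 -0.2957  0.3332] rot [-2.98   0.986 -0.007] F [-0.3 -0.6  0.3] gap 1.0 q [-0.81 -0.01  1.61  0.    1.54  1.4 ]
```

View pics/w2.png

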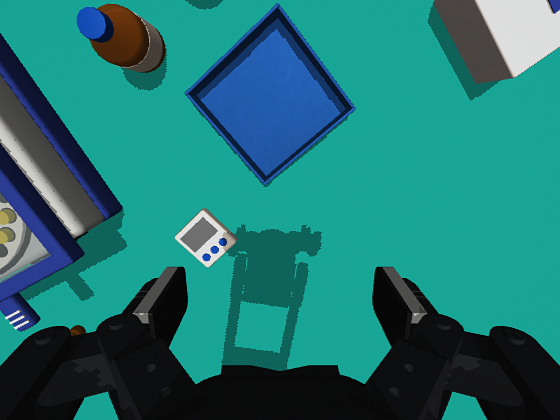

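The wrist view shows the tray rim corners at (279,4), (186,93), (265,186) and (355,107), the timer at (205,238), and the reagent base near (147,75).

Run:
```python
from h import *
w=cap("wrist")
P=[plane(w,u,v,.045) for u,v in [(279,4),(186,93),(265,186),(355,107)]]
for p in P: print(p.round(4))
print("ctr",np.mean(P,0).round(4),[np.linalg.norm(P[i]-P[i-1]).round(4) for i in range(4)])
print("timer",plane(w,205,238,.018).round(3),"tabstripe z.123",plane(w,17,315,.123).round(4))
a=np.radians(32); x=np.array([np.cos(a),np.sin(a),0]); z=np.array([0,0,-1.]); y=np.cross(z,x)
plan([.34,.20,.33],frame(z,y))
```

```text
[ 0.5578 -0.4117  0.045 ]
[ 0.5494 -0.265   0.045 ]
[ 0.4007 -0.272   0.045 ]
[ 0.4136 -0.4209  0.045 ]
ctr [ 0.4804 -0.3424  0.045 ] [np.float64(0.1445), np.float64(0.147), np.float64(0.1488), np.float64(0.1494)]
timer [ 0.387 -0.149  0.018] tabstripe z.123 [0.4647 0.0537 0.123 ]
d [-11.57 -12.11   0.05] w [-0.000e+00 -1.000e-02 -1.374e+01] rows~ 12.0
```

>>> servo_tool:
  deltas:
    - {"dx": -1.0, "dy": -1.0, "dz": 0, "wx": 0, "wy": 0, "wz": -1.2, "grip": 1}
    - {"dx": -2.0, "dy": -2.0, "dz": 0, "wx": 0, "wy": 0, "wz": -2.3, "grip": 1}
    - {"dx": -2.9, "dy": -3.0, "dz": 0, "wx": 0, "wy": 0, "wz": -3.5, "grip": 1}
    - {"dx": -3.9, "dy": -4.0, "dz": 0, "wx": 0, "wy": 0, "wz": -4.6, "grip": 1}
    - {"dx": -4.8, "dy": -5.0, "dz": 0, "wx": 0, "wy": 0, "wz": -5.8, "grip": 1}
    - {"dx": -5.8, "dy": -6.0, "dz": 0, "wx": 0, "wy": 0, "wz": -6.9, "grip": 1}
    - {"dx": -6.7, "dy": -7.0, "dz": 0, "wx": 0, "wy": 0, "wz": -8.0, "grip": 1}
    - {"dx": -7.7, "dy": -8.0, "dz": 0, "wx": 0, "wy": 0, "wz": -9.2, "grip": 1}

```text
time_s: 2.13
ee_pos: [0.3589, 0.0314, 0.3311]
tcp_rot: [3.131, 0.258, 0.001]
contact_force: [-0.1, 1.0, 0.0]
finger_gap: 0.999
```

Run:
```python
from h import *
show();log()
a=np.radians(32); x=np.array([np.cos(a),np.sin(a),0]); z=np.array([0,0,-1.]); y=np.cross(z,x)
plan([.34,.20,.33],frame(z,y))
```

```text
t 2.13 pos [0.3589 0.0314 0.3311] rot [3.131e+00 2.580e-01 1.000e-03] F [-0.1  1.   0. ] gap 0.999 q [-0.15 -0.34  1.89 -0.    1.59  1.25]
d [ 0.3  -5.65  0.04] w [ 0.01 -0.01 -4.51] rows~ 4.1
```

>>> servo_tool:
  deltas:
    - {"dx": 0.1, "dy": -1.3, "dz": 0, "wx": 0, "wy": 0, "wz": -1.1, "grip": 1}
    - {"dx": 0.2, "dy": -2.6, "dz": 0, "wx": 0, "wy": 0, "wz": -2.2, "grip": 1}
    - {"dx": 0.2, "dy": -3.9, "dz": 0, "wx": 0, "wy": 0, "wz": -3.3, "grip": 1}
    - {"dx": 0.3, "dy": -5.2, "dz": 0, "wx": 0, "wy": 0, "wz": -4.5, "grip": 1}
    - {"dx": 0.3, "dy": -5.6, "dz": 0, "wx": 0, "wy": 0, "wz": -4.5, "grip": 1}
    - {"dx": 0.3, "dy": -5.6, "dz": 0, "wx": 0, "wy": 0, "wz": -4.5, "grip": 1}

```text
time_s: 2.63
ee_pos: [0.3397, 0.1999, 0.3306]
tcp_rot: [3.018, 0.87, -0.001]
contact_force: [0.2, 0.1, -0.5]
finger_gap: 1.002
```

Run:
```python
from h import *
show();log();w=cap("wrist","pics/w3.png")
```

```text
t 2.63 pos [0.3397 0.1999 0.3306] rot [ 3.018e+00  8.700e-01 -1.000e-03] F [ 0.2  0.1 -0.5] gap 1.002 q [ 0.31 -0.25  1.83 -0.    1.57  1.32]
```

View pics/w3.png

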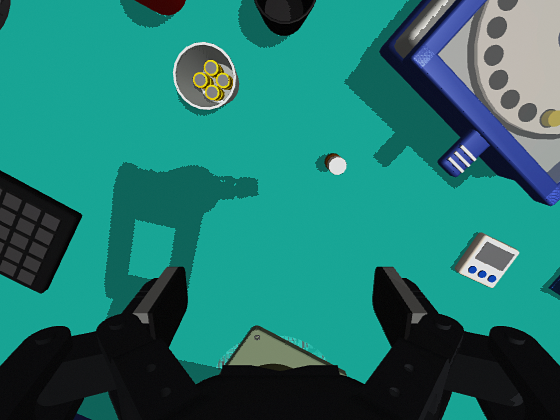

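The wrist view shows the beaker with four cups visible. Its rim is centred at (205.5,76) and about 65 px wide. The tab stripes are at (461,158) and the vial at (337,165). Next come the position fixes and a fit of the arm geometry to the logged poses.

```bash
cat > kin.py <<'E'
import numpy as np, json
from scipy.spatial.transform import Rotation as R
from scipy.optimize import least_squares
# chain: Rz(q1) [a1, lat, d1] ; pitch q2 ; L2 up ; pitch q3; (ox,oz) offset; roll q4 ; pitch q5; d6; roll q6 with const
def fk(q,p):
    a1,lat,d1,L2,L3,o3,d6,c6=p
    A=R.from_euler('z',q[0]); pos=A.apply([a1,lat,d1])
    A=A*R.from_euler('y',q[1]); pos=pos+A.apply([0,0,L2])
    A=A*R.from_euler('y',q[2]); pos=pos+A.apply([o3,0,L3])
    A=A*R.from_euler('z',q[3])*R.from_euler('y',q[4]); pos=pos+A.apply([0,0,d6])
    A=A*R.from_euler('z',q[5]+c6)
    return pos,A
E
python3 - <<'E'
from h import *; from kin import *
w=cap("wrist")
print("beaker",plane(w,205.5,76,.085).round(4)," w edges",np.linalg.norm(plane(w,173,76,.085)-plane(w,238,76,.085)).round(4))
print("tab",plane(w,461,158,.1225).round(4),"vial",plane(w,337,165,.045).round(3))
L=[json.loads(l) for l in open("log.jsonl")]
def res(p):
    r=[]
    for l in L:
        P,A=fk(l["q"],p); r+=list((P-l["ee_pos"])*10)+list((A.inv()*R.from_rotvec(l["tcp_rot"])).as_rotvec())
    return r
best=min((least_squares(res,[0,.09,.3,.4,.4,0,.3,c]) for c in (0,1.57,3.14,-1.57)),key=lambda s:s.cost)
print(best.cost,best.x.round(4)); np.save("kin.npy",best.x)
E
```

```text
beaker [0.3931 0.3245 0.085 ]  w edges 0.0697
tab [0.4652 0.0538 0.1225] vial [0.388 0.14  0.045]
3.6185107829078105e-30 [-0.      0.0862  0.2827  0.455   0.4996  0.0941  0.297   1.5708]
```

>>> servo_tool:
  deltas:
    - {"dx": 0, "dy": 0, "dz": 0, "wx": 0, "wy": 1.2, "wz": 0, "grip": 1}
    - {"dx": 0, "dy": 0, "dz": 0, "wx": 0, "wy": 2.4, "wz": 0, "grip": 1}
    - {"dx": 0, "dy": 0, "dz": 0, "wx": 0, "wy": 3.6, "wz": 0, "grip": 1}
    - {"dx": 0, "dy": 0, "dz": 0, "wx": 0, "wy": 4.8, "wz": 0, "grip": 1}
    - {"dx": 0, "dy": 0, "dz": 0, "wx": 0, "wy": 6, "wz": 0, "grip": 1}

```text
time_s: 3.15
ee_pos: [0.3412, 0.1957, 0.3309]
tcp_rot: [-2.795, -0.795, -0.757]
contact_force: [-0.8, -0.9, 0.9]
finger_gap: 1.0
```

```bash
cat > fit.py <<'E'
from h import *; from kin import *
log()
L=[json.loads(l) for l in open("log.jsonl")]
def res(p):
    r=[]
    for l in L:
        P,A=fk(l["q"],p); r+=list((P-l["ee_pos"])*10)+list((A.inv()*R.from_rotvec(l["tcp_rot"])).as_rotvec())
    return r
best=min((least_squares(res,[0,.09,.3,.4,.4,0,.3,c]) for c in (0,1.57,3.14,-1.57)),key=lambda s:s.cost)
print(best.cost,best.x.round(4)); np.save("kin.npy",best.x)
show()
E
cat >> kin.py <<'E'
LO=np.array([-2.73,-.86,.23,-1.11,.08,-2.82]);HI=np.array([2.73,2.22,2.46,4.25,2.63,2.82])
def ik(pos,rot,q0):
    p=np.load("kin.npy"); best=None
    for t in range(6):
        s=least_squares(lambda q:np.r_[(fk(q,p)[0]-pos)*10,(fk(q,p)[1].inv()*rot).as_rotvec()],np.clip(q0+.4*t*np.random.default_rng(t).normal(size=6),LO+.01,HI-.01),bounds=(LO,HI))
        if best is None or s.cost<best.cost-1e-9: best=s
        if best.cost<1e-8: break
    return best.x,best.cost
E
python3 fit.py
```

```text
5.940435997985367e-30 [-0.      0.0862  0.2827  0.455   0.4996  0.0941  0.297   1.5708]
t 3.15 pos [0.3412 0.1957 0.3309] rot [-2.795 -0.795 -0.757] F [-0.8 -0.9  0.9] gap 1.0 q [ 0.14 -0.66  2.15  0.22  1.16  1.12]
```

```bash
cat > chk.py <<'E'
from h import *; from kin import *
def pose(yaw,tilt,roll=0):
    y_,t=np.radians(yaw),np.radians(tilt)
    z=np.array([np.cos(y_)*np.cos(t),np.sin(y_)*np.cos(t),-np.sin(t)])
    yt=np.cross(z,[np.cos(y_)*np.sin(t),np.sin(y_)*np.sin(t),np.cos(t)])  # x up
    return frame(z,yt)*R.from_euler('z',roll,degrees=True)
def test(n,pos,rot,q0):
    q,c=ik(np.array(pos),rot,q0); print(n,"ok" if c<1e-7 else "FAIL %.1e"%c,q.round(2),"margin",np.minimum(q-LO,HI-q).min().round(2)); return q
E
python3 - <<'E'
from chk import *
q0=bot.state()["q"]; B=np.array([.393,.327,.045])
for yaw in (20,30,40,60,80):
  for t in (20,30,40):
    r=pose(yaw,t); z=r.apply([0,0,1])
    q=test(("grasp",yaw,t),B-.005*z,r,q0); test("  pre",B-.105*z,r,q)
E
```

```text
('grasp', 20, 20) ok [ 0.73  0.61  2.37  3.55  1.07 -1.64] margin 0.09
  pre FAIL 6.7e-03 [ 1.07  0.51  2.46  4.02  1.15 -1.74] margin 0.0
('grasp', 20, 30) ok [ 0.7   0.42  2.38  3.61  0.73 -1.75] margin 0.08
  pre FAIL 8.7e-03 [ 0.99  0.19  2.46  4.25  0.75 -2.15] margin 0.0
('grasp', 20, 40) ok [ 0.67  0.28  2.34  3.79  0.41 -1.97] margin 0.12
  pre FAIL 8.1e-03 [ 0.67 -0.17  2.46 -1.04  0.2   2.82] margin 0.0
('grasp', 30, 20) ok [ 0.53  0.61  2.42  3.14  1.12 -1.57] margin 0.04
  pre FAIL 4.5e-02 [ 1.01  0.7   2.46  3.87  1.39 -1.63] margin 0.0
('grasp', 30, 30) ok [ 0.53  0.41  2.43  3.14  0.74 -1.57] margin 0.03
  pre FAIL 4.9e-02 [ 0.94  0.17  2.46  4.25  0.7  -2.28] margin 0.0
('grasp', 30, 40) ok [ 0.53  0.26  2.38  3.15  0.37 -1.57] margin 0.08
  pre FAIL 1.2e-02 [ 0.63 -0.17  2.46 -0.95  0.18  2.6 ] margin 0.0
('grasp', 40, 20) ok [ 0.3   0.62  2.44  2.73  1.15 -1.54] margin 0.02
  pre FAIL 8.5e-02 [-0.14  1.23  2.46  2.19  1.95 -2.01] margin 0.0
('grasp', 40, 30) ok [ 0.34  0.4   2.44  2.69  0.77 -1.42] margin 0.02
  pre FAIL 8.4e-02 [ 0.32 -0.18  2.46  0.81  0.34  0.48]
[... 256 characters left out ...]
.46  1.49  1.26 -1.36] margin 0.0
('grasp', 60, 30) ok [ 0.05  0.42  2.37  1.93  0.89 -1.2 ] margin 0.09
  pre FAIL 7.4e-03 [-0.29  0.17  2.46  1.36  1.06 -0.91] margin 0.0
('grasp', 60, 40) ok [ 0.14  0.28  2.34  1.72  0.66 -0.88] margin 0.12
  pre FAIL 5.5e-04 [-0.11 -0.07  2.46  1.24  0.83 -0.52] margin 0.0
('grasp', 80, 20) ok [-0.11  0.62  2.19  1.51  1.22 -1.23] margin 0.27
  pre ok [-0.4   0.5   2.25  1.23  1.33 -1.19] margin 0.21
('grasp', 80, 30) ok [-0.05  0.48  2.21  1.43  1.05 -1.05] margin 0.25
  pre ok [-0.31  0.3   2.28  1.17  1.2  -0.96] margin 0.18
('grasp', 80, 40) ok [ 0.04  0.36  2.2   1.29  0.9  -0.81] margin 0.26
  pre ok [-0.19  0.13  2.26  1.05  1.09 -0.7 ] margin 0.2
```

Run:
```python
from chk import *
q0=bot.state()["q"]; B=np.array([.393,.327,.045]); T=np.array([.481,-.339])
for yg in (80,95,110):
  rg=pose(yg,30); zg=rg.apply([0,0,1]); g=test(("g",yg),B-.005*zg,rg,q0); q=test(" up",B-.005*zg+[0,0,.2],rg,g)
  bt=rg.inv().apply([0,0,1])
  for yp in (-35,0,30,50):
   for al,phi in ((10,150),):
    r=pose(yp,al,0); z=r.apply([0,0,1])
    m=np.r_[T,.17]
    qa=test((" p0",yp),m-.005*z,r,q)
    r=pose(yp,al,phi); b=r.apply(bt)
    mid=np.r_[T,.15]-np.r_[b[:2]*.03,0]
    qb=test(("  pour",yp,"tip %.0f"%np.degrees(np.arccos(b[2])),b.round(2)),mid-.005*z,r,np.clip(qa+[0,0,0,0,0,2.6],LO+.01,HI-.01))
```

```text
('g', 80) ok [-0.05  0.48  2.21  1.43  1.05 -1.05] margin 0.25
 up ok [-0.05 -0.07  2.19  1.16  1.21 -0.44] margin 0.27
(' p0', -35) ok [-0.92  0.33  2.37  2.77  0.97 -1.41] margin 0.09
('  pour', -35, 'tip 131', array([-0.76,  0.  , -0.65])) ok [-0.86  0.42  2.31  2.85  1.    1.16] margin 0.15
(' p0', 0) ok [-1.3   0.43  2.15  1.71  1.28 -1.01] margin 0.31
('  pour', 0, 'tip 131', array([-0.62, -0.43, -0.65])) ok [-1.24  0.49  2.15  1.78  1.26  1.55] margin 0.31
(' p0', 30) ok [-1.3   0.61  1.79  1.27  1.61 -0.86] margin 0.67
('  pour', 30, 'tip 131', array([-0.32, -0.69, -0.65])) ok [-1.27  0.64  1.82  1.29  1.58  1.71] margin 0.64
(' p0', 50) ok [-1.23  0.75  1.52  1.08  1.85 -0.82] margin 0.78
('  pour', 50, 'tip 131', array([-0.07, -0.76, -0.65])) ok [-1.22  0.76  1.57  1.07  1.81  1.75] margin 0.82
('g', 95) ok [-0.05  0.54  2.06  1.18  1.19 -0.99] margin 0.4
 up ok [-0.05  0.08  2.04  1.05  1.41 -0.54] margin 0.42
(' p0', -35) ok [-0.92  0.33  2.37  2.77  0.97 -1.41] margin 0.09
('  pour', -35, 'tip 131', array([-0.76,  0.  , -0.65])) ok [-0.86  0.42  2.31  2.85  1.    1.16] m
[... 647 characters left out ...]
0.58
(' p0', -35) ok [-0.92  0.33  2.37  2.77  0.97 -1.41] margin 0.09
('  pour', -35, 'tip 131', array([-0.76,  0.  , -0.65])) ok [-0.86  0.42  2.31  2.85  1.    1.16] margin 0.15
(' p0', 0) ok [-1.3   0.43  2.15  1.71  1.28 -1.01] margin 0.31
('  pour', 0, 'tip 131', array([-0.62, -0.43, -0.65])) ok [-1.24  0.49  2.15  1.78  1.26  1.55] margin 0.31
(' p0', 30) ok [-1.3   0.61  1.79  1.27  1.61 -0.86] margin 0.67
('  pour', 30, 'tip 131', array([-0.32, -0.69, -0.65])) ok [-1.27  0.64  1.82  1.29  1.58  1.71] margin 0.64
(' p0', 50) ok [-1.23  0.75  1.52  1.08  1.85 -0.82] margin 0.78
('  pour', 50, 'tip 131', array([-0.07, -0.76, -0.65])) ok [-1.22  0.76  1.57  1.07  1.81  1.75] margin 0.82
```

Run:
```python
from chk import *
q0=bot.state()["q"]; B=np.array([.393,.327,.045])
r=pose(80,30);z=r.apply([0,0,1]); P=B-.085*z+[0,0,.12]
print(P); test("pre",P,r,q0); plan(P,r)
```

```text
[0.38021738 0.25450617 0.2075    ]
pre ok [-0.26 -0.03  2.26  1.1   1.32 -0.62] margin 0.2
d [-0.22 -1.    4.62] w [ 6.95  5.61 -6.86] rows~ 7.9
```

>>> servo_tool:
  deltas:
    - {"dx": 0, "dy": -0.1, "dz": 0.5, "wx": 0.8, "wy": 0.7, "wz": -0.8, "grip": 1}
    - {"dx": 0, "dy": -0.2, "dz": 1.0, "wx": 1.7, "wy": 1.4, "wz": -1.7, "grip": 1}
    - {"dx": -0.1, "dy": -0.4, "dz": 1.6, "wx": 2.6, "wy": 2.1, "wz": -2.6, "grip": 1}
    - {"dx": -0.1, "dy": -0.5, "dz": 2.2, "wx": 3.5, "wy": 2.8, "wz": -3.4, "grip": 1}
    - {"dx": -0.1, "dy": -0.6, "dz": 2.8, "wx": 4.3, "wy": 3.5, "wz": -4.3, "grip": 1}
    - {"dx": -0.2, "dy": -0.8, "dz": 3.4, "wx": 5.2, "wy": 4.2, "wz": -5.1, "grip": 1}
    - {"dx": -0.2, "dy": -0.9, "dz": 4.0, "wx": 6.1, "wy": 4.9, "wz": -6.0, "grip": 1}
    - {"dx": -0.2, "dy": -1.0, "dz": 4.6, "wx": 7.0, "wy": 5.6, "wz": -6.9, "grip": 1}
    - {"dx": -0.2, "dy": -1.0, "dz": 4.6, "wx": 7.0, "wy": 5.6, "wz": -6.9, "grip": 1}
    - {"dx": -0.2, "dy": -1.0, "dz": 4.6, "wx": 7.0, "wy": 5.6, "wz": -6.9, "grip": 1}

```text
time_s: 3.98
ee_pos: [0.3808, 0.2525, 0.2069]
tcp_rot: [-1.737, -1.463, -1.004]
contact_force: [0.5, 0.0, -0.4]
finger_gap: 1.002
```

```bash
python3 - <<'E'
from chk import *
show();w=cap("wrist","pics/w4.png")
r=pose(80,30);print((r.inv()*R.from_rotvec(bot.state()["tcp_rot"])).as_rotvec(degrees=True))
E
python3 fit.py
```

```text
t 3.98 pos [0.3808 0.2525 0.2069] rot [-1.737 -1.463 -1.004] F [ 0.5  0.  -0.4] gap 1.002 q [-0.26 -0.02  2.26  1.1   1.32 -0.63]
[0.27673034 0.13974829 0.02455012]
6.549896528886707e-30 [0.     0.0862 0.2827 0.455  0.4996 0.0941 0.297  1.5708]
t 4.03 pos [0.3824 0.2514 0.2061] rot [-1.738 -1.461 -1.003] F [ 2.4 -3.2 -1.3] gap 1.004 q [-0.26 -0.01  2.25  1.1   1.32 -0.63]
```

View pics/w4.png

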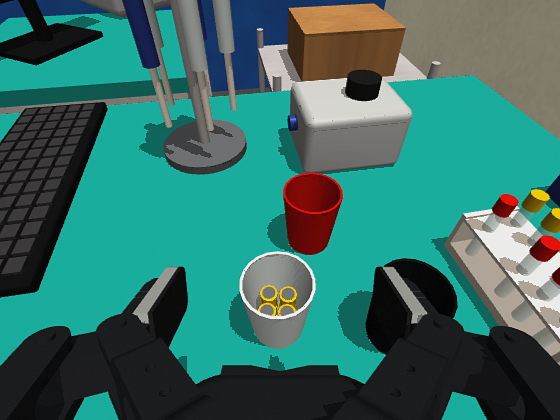

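The wrist view shows the beaker between the fingers. Its rim ellipse is centred at (277.5,286) and 75 px wide, and the jaw midline is near u=280. The black decoy lies beyond the right finger.

Run:
```python
from chk import *
w=cap("wrist"); s=show()
print("rim",plane(w,277.5,285,.085).round(4), "near/far", plane(w,277.5,252.5,.085).round(4),plane(w,277.5,318.5,.085).round(4),"L/R",plane(w,240,285,.085).round(4),plane(w,315,285,.085).round(4))
print(proj(w,[[.393,.327,.085]]))
```

```text
t 4.08 pos [0.3823 0.2517 0.2066] rot [-1.745 -1.458 -1.001] F [-0.2 -0.5  0. ] gap 1.003 q [-0.26 -0.02  2.25  1.1   1.32 -0.62]
rim [0.3927 0.3233 0.085 ] near/far [0.3984 0.3574 0.085 ] [0.3877 0.2933 0.085 ] L/R [0.3604 0.329  0.085 ] [0.425  0.3177 0.085 ]
[[277.11349617 281.29515996]]
```

Run:
```python
from chk import *
r=pose(80,30);z=r.apply([0,0,1]); B=np.array([.393,.326,.044])
plan(B-.005*z+[0,0,.06],r); plan(B-.005*z,r)
```

```text
d [-1.71 -0.06  3.71] w [-0.02  0.01 -0.06] rows~ 2.9
d [-3.44 -0.05  4.71] w [-0.02  0.01 -0.06] rows~ 4.2
```

>>> servo_tool:
  deltas:
    - {"dx": -0.5, "dy": 0, "dz": 1.2, "wx": 0, "wy": 0, "wz": 0, "grip": 1}
    - {"dx": -1.1, "dy": 0, "dz": 2.4, "wx": 0, "wy": 0, "wz": 0, "grip": 1}
    - {"dx": -1.7, "dy": 0, "dz": 3.6, "wx": 0, "wy": 0, "wz": 0, "grip": 1}
    - {"dx": -2.3, "dy": 0, "dz": 4.1, "wx": 0, "wy": 0, "wz": 0, "grip": 1}
    - {"dx": -2.9, "dy": 0, "dz": 4.4, "wx": 0, "wy": 0, "wz": 0, "grip": 1}
    - {"dx": -3.4, "dy": 0, "dz": 4.7, "wx": 0, "wy": 0, "wz": 0, "grip": 1}
    - {"dx": -3.4, "dy": 0, "dz": 4.7, "wx": 0, "wy": 0, "wz": 0, "grip": 1}

```text
time_s: 4.67
ee_pos: [0.3929, 0.3208, 0.0458]
tcp_rot: [-1.75, -1.455, -0.996]
contact_force: [-0.7, 0.1, 0.2]
finger_gap: 0.998
```

Run:
```python
from chk import *
show();cap("wrist","pics/w5.png");d=cap("side");crop(d,140,200,360,400,3.5,"pics/s5.png")
```

```text
t 4.67 pos [0.3929 0.3208 0.0458] rot [-1.75  -1.455 -0.996] F [-0.7  0.1  0.2] gap 0.998 q [-0.05  0.48  2.21  1.42  1.05 -1.03]
```

View pics/w5.png

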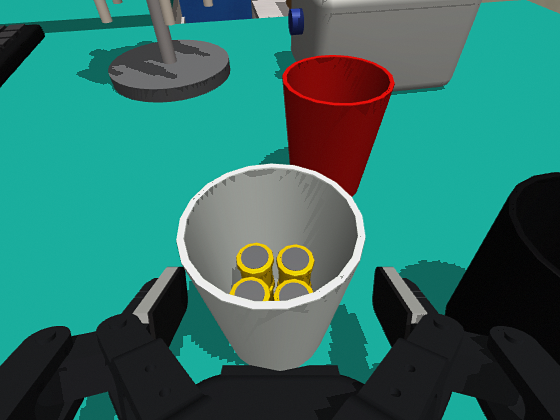

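View pics/s5.png

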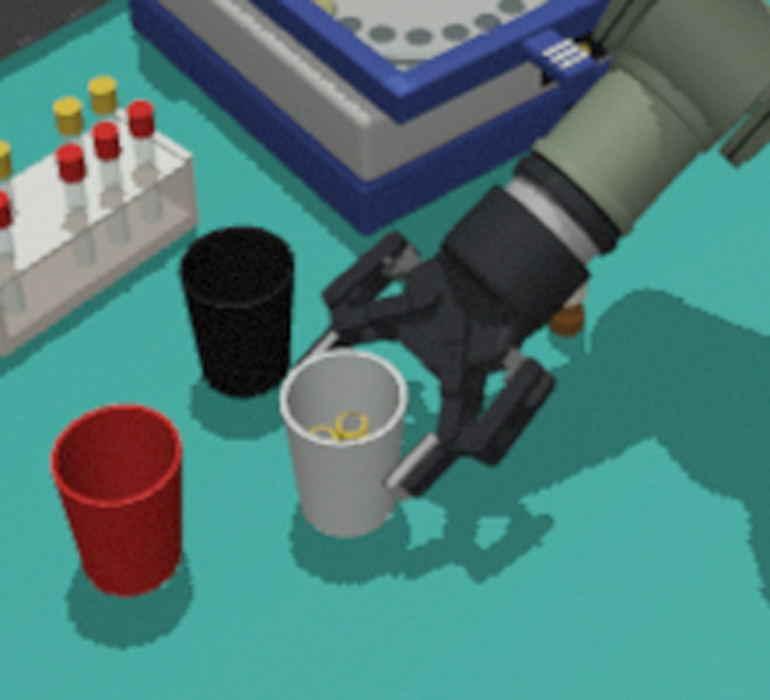

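The beaker is between the pads, with its rim spanning u=178–364. That centre sits about 4 mm left of the jaw midline, so I'll nudge across and then close.

>>> servo_tool:
  deltas:
    - {"dx": 0, "dy": -0.12, "dz": 0.1, "wx": 0, "wy": 0, "wz": 0, "grip": 1}
    - {"dx": 0, "dy": -0.12, "dz": 0.1, "wx": 0, "wy": 0, "wz": 0, "grip": 0.4}
    - {"dx": 0, "dy": -0.12, "dz": 0.1, "wx": 0, "wy": 0, "wz": 0, "grip": 0.2}
    - {"dx": 0, "dy": -0.12, "dz": 0.1, "wx": 0, "wy": 0, "wz": 0, "grip": 0}
    - {"dx": 0, "dy": -0.12, "dz": 0.1, "wx": 0, "wy": 0, "wz": 0, "grip": 0}
    - {"dx": 0, "dy": -0.12, "dz": 0.1, "wx": 0, "wy": 0, "wz": 0, "grip": -0.2}
    - {"dx": 0, "dy": -0.12, "dz": 0.1, "wx": 0, "wy": 0, "wz": 0, "grip": -0.2}
  newtons: 35

```text
time_s: 5.35
ee_pos: [0.3919, 0.3247, 0.0485]
tcp_rot: [-1.744, -1.456, -1.005]
contact_force: [-1.6, -3.6, 6.3]
finger_gap: 0.712
```

Run:
```python
from chk import *
show();cap("wrist","pics/w6.png");d=cap("side");crop(d,140,200,360,400,3.5,"pics/s6.png")
```

```text
t 5.35 pos [0.3919 0.3247 0.0485] rot [-1.744 -1.456 -1.005] F [-1.6 -3.6  6.3] gap 0.712 q [-0.04  0.48  2.21  1.44  1.05 -1.04]
```

View pics/s6.png

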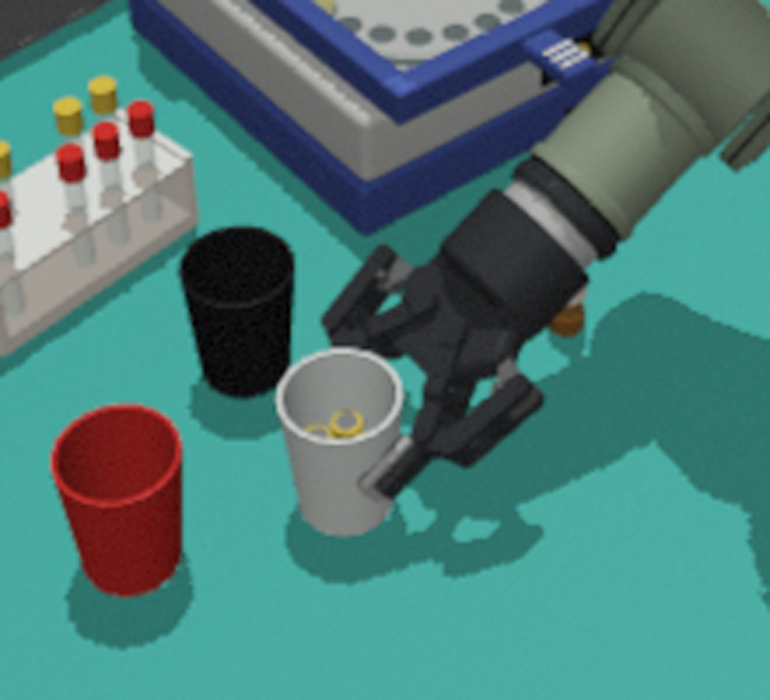

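The beaker is gripped at a gap of 0.71 (about 60 mm) and still upright, and the vial is untouched. Next I'll check the lift, carry and pour poses.

Run:
```python
from chk import *
s=bot.state();q=s["q"];P=s["ee_pos"];Rg=R.from_rotvec(s["tcp_rot"])
q=test("up",P+[0,0,.22],Rg,q)
mid=np.array([.484,-.282,.2]); r=pose(35,30)
q=test("carry",mid+[0,0,.05]-.005*r.apply([0,0,1]),r,q)
r=pose(35,0); z=r.apply([0,0,1]); m=np.array([.484,-.282,.13])
q=test("flat",m-.005*z,r,q)
for f in (60,100,130,160,175): q=test(f,m-.005*z,pose(35,0,f),q+[0,0,0,0,0,.3])
test("carry mid",[.41,.02,.27],pose(58,30),s["q"])
```

```text
up ok [-0.04 -0.12  2.18  1.15  1.23 -0.38] margin 0.28
carry ok [-1.18  0.24  1.83  1.01  1.5  -0.54] margin 0.63
flat ok [-1.26  0.79  1.8   1.31  1.73 -1.04] margin 0.66
60 ok [-1.26  0.79  1.8   1.31  1.73  0.01] margin 0.66
100 ok [-1.26  0.79  1.8   1.31  1.73  0.71] margin 0.66
130 ok [-1.26  0.79  1.8   1.31  1.73  1.23] margin 0.66
160 ok [-1.26  0.79  1.8   1.31  1.73  1.76] margin 0.66
175 ok [-1.26  0.79  1.8   1.31  1.73  2.02] margin 0.66
carry mid ok [-0.88 -0.16  2.21  0.96  1.59 -0.57] margin 0.25
```

>>> servo_tool:
  deltas:
    - {"dx": 0.3, "dy": 0, "dz": -0.2, "wx": 0, "wy": 0, "wz": 0, "grip": -0.2}
    - {"dx": 0.9, "dy": 0, "dz": -0.5, "wx": 0, "wy": 0, "wz": 0, "grip": -0.2}
    - {"dx": 1.7, "dy": 0, "dz": -1.0, "wx": 0, "wy": 0, "wz": 0, "grip": -0.2}
    - {"dx": 2.6, "dy": 0, "dz": -1.5, "wx": 0, "wy": 0, "wz": 0, "grip": -0.2}
    - {"dx": 3.5, "dy": 0, "dz": -2.0, "wx": 0, "wy": 0, "wz": 0, "grip": -0.2}
    - {"dx": 4.4, "dy": 0, "dz": -2.5, "wx": 0, "wy": 0, "wz": 0, "grip": -0.2}
    - {"dx": 5.3, "dy": 0, "dz": -3.0, "wx": 0, "wy": 0, "wz": 0, "grip": -0.2}
    - {"dx": 6.2, "dy": 0, "dz": -3.5, "wx": 0, "wy": 0, "wz": 0, "grip": -0.2}
    - {"dx": 6.4, "dy": 0, "dz": -3.7, "wx": 0, "wy": 0, "wz": 0, "grip": -0.2}

```text
time_s: 6.2
ee_pos: [0.3944, 0.3242, 0.2753]
tcp_rot: [-1.741, -1.461, -1.015]
contact_force: [0.9, 0.3, -0.9]
finger_gap: 0.714
```

Run:
```python
from chk import *
show();cap("side","pics/s7.png")
mid=np.array([.484,-.282,.2]); r=pose(35,30)
plan(mid+[0,0,.06]-.005*r.apply([0,0,1]),r)
```

```text
t 6.2 pos [0.3944 0.3242 0.2753] rot [-1.741 -1.461 -1.015] F [ 0.9  0.3 -0.9] gap 0.714 q [-0.05 -0.13  2.17  1.15  1.23 -0.37]
d [-10.05   6.4  -16.66] w [-7.75 -0.06  4.52] rows~ 14.7
```

View pics/s7.png

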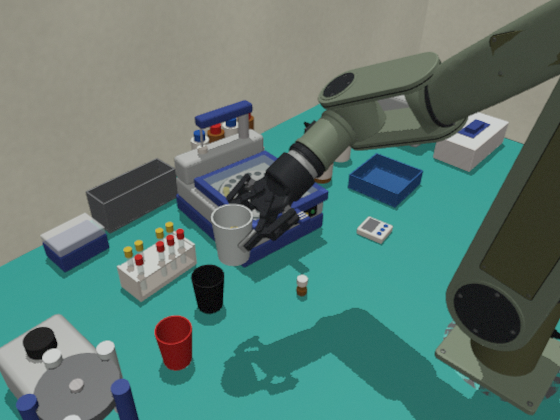

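>>> servo_tool:
  deltas:
    - {"dx": -0.3, "dy": 0.2, "dz": -0.5, "wx": -0.2, "wy": 0, "wz": 0.1, "grip": -0.2}
    - {"dx": -0.9, "dy": 0.6, "dz": -1.5, "wx": -0.6, "wy": 0, "wz": 0.35, "grip": -0.2}
    - {"dx": -1.5, "dy": 1.0, "dz": -2.5, "wx": -1.1, "wy": 0, "wz": 0.6, "grip": -0.2}
    - {"dx": -2.1, "dy": 1.35, "dz": -3.5, "wx": -1.6, "wy": 0, "wz": 0.9, "grip": -0.2}
    - {"dx": -2.7, "dy": 1.7, "dz": -4.5, "wx": -2.0, "wy": 0, "wz": 1.2, "grip": -0.2}
    - {"dx": -3.3, "dy": 2.1, "dz": -5.5, "wx": -2.5, "wy": 0, "wz": 1.45, "grip": -0.2}
    - {"dx": -3.9, "dy": 2.5, "dz": -6.5, "wx": -3.0, "wy": 0, "wz": 1.7, "grip": -0.2}
    - {"dx": -4.5, "dy": 2.9, "dz": -7.5, "wx": -3.5, "wy": 0, "wz": 2.0, "grip": -0.2}
    - {"dx": -5.1, "dy": 3.2, "dz": -8.4, "wx": -3.9, "wy": 0, "wz": 2.3, "grip": -0.2}

```text
time_s: 7.0
ee_pos: [0.4365, 0.0149, 0.2658]
tcp_rot: [-2.082, -1.127, -1.205]
contact_force: [1.8, -0.2, -1.1]
finger_gap: 0.719
```

Run:
```python
from chk import *
show()
mid=np.array([.484,-.282,.2]); r=pose(35,30)
plan(mid+[0,0,.03]-.005*r.apply([0,0,1]),r)
```

```text
t 7.0 pos [0.4365 0.0149 0.2658] rot [-2.082 -1.127 -1.205] F [ 1.8 -0.2 -1.1] gap 0.719 q [-0.84 -0.1   2.17  0.99  1.53 -0.56]
d [-4.71  6.67 -6.02] w [-3.82 -0.03  2.16] rows~ 7.3
```

>>> servo_tool:
  deltas:
    - {"dx": -0.5, "dy": 0.75, "dz": -0.65, "wx": -0.4, "wy": 0, "wz": 0.25, "grip": -0.2}
    - {"dx": -1.1, "dy": 1.5, "dz": -1.35, "wx": -0.8, "wy": 0, "wz": 0.5, "grip": -0.2}
    - {"dx": -1.7, "dy": 2.3, "dz": -2.1, "wx": -1.3, "wy": 0, "wz": 0.75, "grip": -0.2}
    - {"dx": -2.3, "dy": 3.2, "dz": -2.9, "wx": -1.8, "wy": 0, "wz": 1.0, "grip": -0.2}
    - {"dx": -2.9, "dy": 4.1, "dz": -3.7, "wx": -2.3, "wy": 0, "wz": 1.3, "grip": -0.2}
    - {"dx": -3.5, "dy": 5.0, "dz": -4.5, "wx": -2.8, "wy": 0, "wz": 1.6, "grip": -0.2}
    - {"dx": -4.1, "dy": 5.8, "dz": -5.2, "wx": -3.3, "wy": 0, "wz": 1.9, "grip": -0.2}
    - {"dx": -4.5, "dy": 6.4, "dz": -5.8, "wx": -3.7, "wy": 0, "wz": 2.1, "grip": -0.2}
    - {"dx": -4.7, "dy": 6.7, "dz": -6.0, "wx": -3.8, "wy": 0, "wz": 2.15, "grip": -0.2}
    - {"dx": -4.7, "dy": 6.7, "dz": -6.0, "wx": -3.8, "wy": 0, "wz": 2.15, "grip": -0.2}

```text
time_s: 7.83
ee_pos: [0.4812, -0.286, 0.2302]
tcp_rot: [-2.369, -0.745, -1.37]
contact_force: [0.5, -0.1, -0.9]
finger_gap: 0.716
```

Run:
```python
from chk import *
show();cap("side","pics/s8.png");c=cap("scene","pics/c8.png")
r=pose(35,0); z=r.apply([0,0,1]); m=np.array([.484,-.282,.13])
plan(m-.005*z,r)
```

```text
t 7.83 pos [ 0.4812 -0.286   0.2302] rot [-2.369 -0.745 -1.37 ] F [ 0.5 -0.1 -0.9] gap 0.716 q [-1.18  0.28  1.84  1.01  1.48 -0.58]
d [-2.95  0.05  1.61] w [-0.06  5.96 -0.04] rows~ 4.2
```

View pics/s8.png

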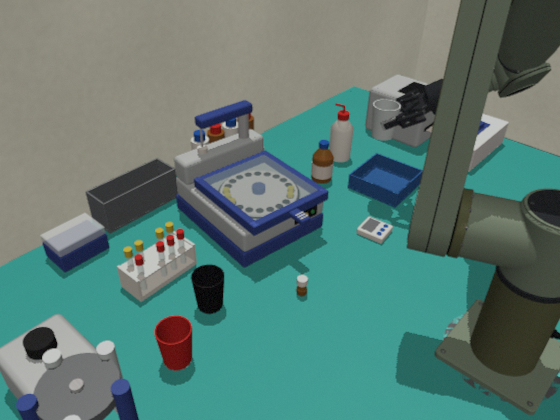

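View pics/c8.png

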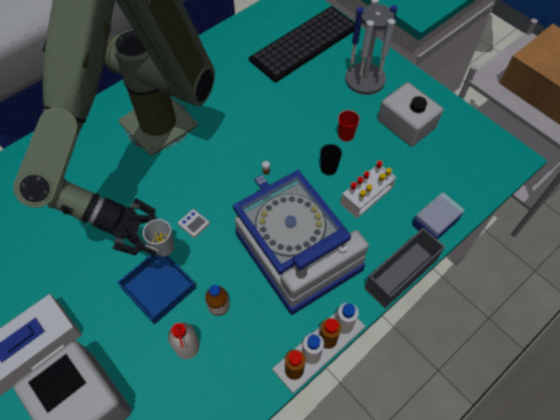

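Both views show the beaker upright and gripped beside the far side of the tray, with the cups inside. Next: level the tool and lower it.

>>> servo_tool:
  deltas:
    - {"dx": -0.4, "dy": 0, "dz": 0.2, "wx": 0, "wy": 0.8, "wz": 0, "grip": -0.2}
    - {"dx": -0.8, "dy": 0, "dz": 0.5, "wx": 0, "wy": 1.7, "wz": 0, "grip": -0.2}
    - {"dx": -1.3, "dy": 0, "dz": 0.7, "wx": 0, "wy": 2.6, "wz": 0, "grip": -0.2}
    - {"dx": -1.8, "dy": 0, "dz": 1.0, "wx": 0, "wy": 3.6, "wz": 0, "grip": -0.2}
    - {"dx": -2.3, "dy": 0, "dz": 1.2, "wx": 0, "wy": 4.6, "wz": 0, "grip": -0.2}
    - {"dx": -2.7, "dy": 0, "dz": 1.5, "wx": 0, "wy": 5.5, "wz": 0, "grip": -0.2}
    - {"dx": -2.9, "dy": 0, "dz": 1.6, "wx": 0, "wy": 6, "wz": 0, "grip": -0.2}
    - {"dx": -2.9, "dy": 0, "dz": 1.6, "wx": 0, "wy": 6, "wz": 0, "grip": -0.2}

```text
time_s: 8.6
ee_pos: [0.479, -0.2799, 0.1283]
tcp_rot: [-1.862, -0.58, -1.865]
contact_force: [-0.5, 0.4, -0.8]
finger_gap: 0.714
```

>>> servo_tool:
  deltas:
    - {"dx": 0, "dy": 0, "dz": 0, "wx": 0, "wy": 0, "wz": 1, "grip": -0.2}
    - {"dx": 0, "dy": 0, "dz": 0, "wx": 0, "wy": 0, "wz": 2.3, "grip": -0.2}
    - {"dx": 0, "dy": 0, "dz": 0, "wx": 0, "wy": 0, "wz": 3.7, "grip": -0.2}
    - {"dx": 0, "dy": 0, "dz": 0, "wx": 0, "wy": 0, "wz": 5.1, "grip": -0.2}
    - {"dx": 0, "dy": 0, "dz": 0, "wx": 0, "wy": 0, "wz": 6.5, "grip": -0.2}
    - {"dx": 0, "dy": 0, "dz": 0, "wx": 0, "wy": 0, "wz": 7.9, "grip": -0.2}
    - {"dx": 0, "dy": 0, "dz": 0, "wx": 0, "wy": 0, "wz": 9.3, "grip": -0.2}
    - {"dx": 0, "dy": 0, "dz": 0, "wx": 0, "wy": 0, "wz": 10.7, "grip": -0.2}
    - {"dx": 0, "dy": 0, "dz": 0, "wx": 0, "wy": 0, "wz": 12, "grip": -0.2}
    - {"dx": 0, "dy": 0, "dz": 0, "wx": 0, "wy": 0, "wz": 13, "grip": -0.2}

```text
time_s: 9.43
ee_pos: [0.4795, -0.279, 0.13]
tcp_rot: [-1.613, 0.439, -1.063]
contact_force: [0.5, 0.3, -3.0]
finger_gap: 0.718
```

Run:
```python
from chk import *
s=show();c=cap("scene");crop(c,70,170,250,340,4,"pics/c9.png")
r=pose(35,0); e=(r.inv()*R.from_rotvec(s["tcp_rot"])).as_rotvec(degrees=True); print(e)
```

```text
t 9.43 pos [ 0.4795 -0.279   0.13  ] rot [-1.613  0.439 -1.063] F [ 0.5  0.3 -3. ] gap 0.718 q [-1.26  0.79  1.81  1.31  1.73  0.11]
[ 5.52899928e-01 -4.24860489e-02  6.59150437e+01]
```

View pics/c9.png

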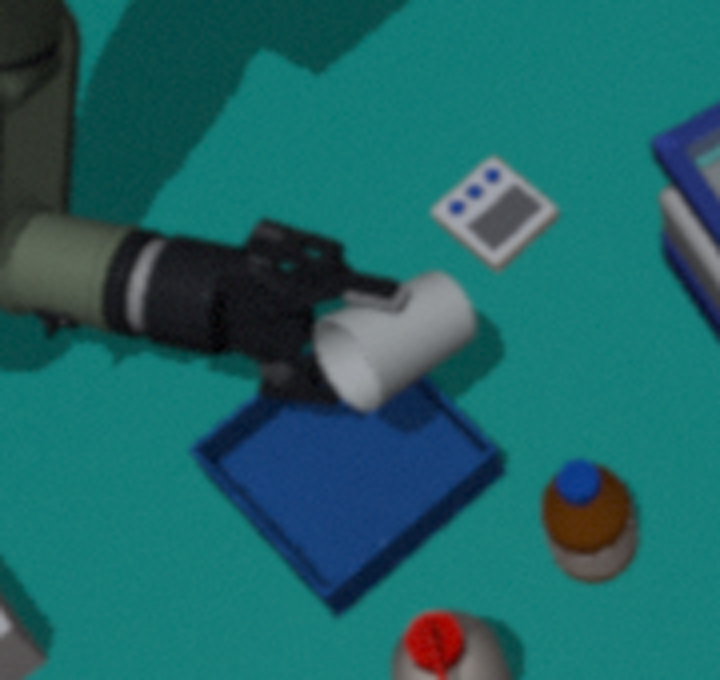

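The beaker is tipped about 70° with its mouth over the tray and the cups still inside. Continuing the roll.

>>> servo_tool:
  deltas:
    - {"dx": 0, "dy": 0, "dz": 0, "wx": 0, "wy": 0, "wz": 1, "grip": -0.2}
    - {"dx": 0, "dy": 0, "dz": 0, "wx": 0, "wy": 0, "wz": 2, "grip": -0.2}
    - {"dx": 0, "dy": 0, "dz": 0, "wx": 0, "wy": 0, "wz": 3, "grip": -0.2}
    - {"dx": 0, "dy": 0, "dz": 0, "wx": 0, "wy": 0, "wz": 4, "grip": -0.2}
    - {"dx": 0, "dy": 0, "dz": 0, "wx": 0, "wy": 0, "wz": 5, "grip": -0.2}
    - {"dx": 0, "dy": 0, "dz": 0, "wx": 0, "wy": 0, "wz": 6, "grip": -0.2}
    - {"dx": 0, "dy": 0, "dz": 0, "wx": 0, "wy": 0, "wz": 7, "grip": -0.2}
    - {"dx": 0, "dy": 0, "dz": 0, "wx": 0, "wy": 0, "wz": 8, "grip": -0.2}
    - {"dx": 0, "dy": 0, "dz": 0, "wx": 0, "wy": 0, "wz": 9, "grip": -0.2}
    - {"dx": 0, "dy": 0, "dz": 0, "wx": 0, "wy": 0, "wz": 10, "grip": -0.2}

```text
time_s: 10.32
ee_pos: [0.4798, -0.2783, 0.1313]
tcp_rot: [-1.207, 1.021, -0.389]
contact_force: [-0.4, -0.5, -1.1]
finger_gap: 0.714
```

Run:
```python
from chk import *
s=show();c=cap("scene");crop(c,70,170,250,340,4,"pics/c10.png");d=cap("side");crop(d,320,100,460,240,4,"pics/s10.png")
```

```text
t 10.32 pos [ 0.4798 -0.2783  0.1313] rot [-1.207  1.021 -0.389] F [-0.4 -0.5 -1.1] gap 0.714 q [-1.25  0.78  1.81  1.31  1.73  0.99]
```

View pics/c10.png

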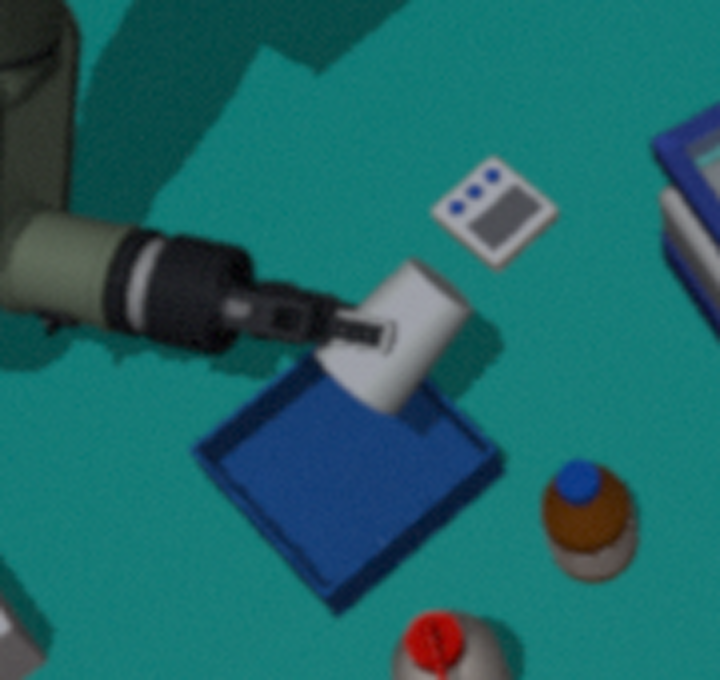

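View pics/s10.png

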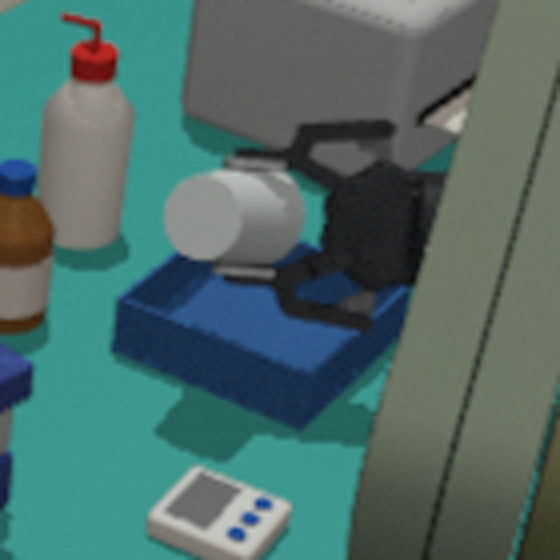

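Run:
```python
from chk import *
s=bot.state(); plan(s["ee_pos"]+[0,-.025,0],pose(35,0,162))
```

```text
d [ 0.61 -0.3  -0.48] w [0.06 0.1  9.24] rows~ 6.5
```

>>> servo_tool:
  deltas:
    - {"dx": 0.05, "dy": 0, "dz": 0, "wx": 0, "wy": 0, "wz": 0.8, "grip": -0.2}
    - {"dx": 0.1, "dy": -0.05, "dz": -0.1, "wx": 0, "wy": 0, "wz": 1.6, "grip": -0.2}
    - {"dx": 0.15, "dy": -0.1, "dz": -0.1, "wx": 0, "wy": 0, "wz": 2.4, "grip": -0.2}
    - {"dx": 0.2, "dy": -0.1, "dz": -0.15, "wx": 0, "wy": 0, "wz": 3.2, "grip": -0.2}
    - {"dx": 0.3, "dy": -0.15, "dz": -0.2, "wx": 0, "wy": 0, "wz": 4, "grip": -0.2}
    - {"dx": 0.35, "dy": -0.2, "dz": -0.25, "wx": 0, "wy": 0, "wz": 5, "grip": -0.2}
    - {"dx": 0.4, "dy": -0.2, "dz": -0.3, "wx": 0, "wy": 0, "wz": 6, "grip": -0.2}
    - {"dx": 0.5, "dy": -0.25, "dz": -0.35, "wx": 0, "wy": 0, "wz": 7, "grip": -0.2}
    - {"dx": 0.6, "dy": -0.3, "dz": -0.4, "wx": 0, "wy": 0, "wz": 8, "grip": -0.2}
    - {"dx": 0.6, "dy": -0.3, "dz": -0.5, "wx": 0, "wy": 0, "wz": 9.2, "grip": -0.2}

```text
time_s: 11.25
ee_pos: [0.4798, -0.3035, 0.1326]
tcp_rot: [-0.712, 1.402, 0.238]
contact_force: [-0.0, 0.4, -0.7]
finger_gap: 0.714
```

Run:
```python
from chk import *
s=show();c=cap("scene");crop(c,70,170,250,340,4,"pics/c11.png");d=cap("side");crop(d,320,100,460,240,4,"pics/s11.png")
```

```text
t 11.25 pos [ 0.4798 -0.3035  0.1326] rot [-0.712  1.402  0.238] F [-0.   0.4 -0.7] gap 0.714 q [-1.27  0.8   1.75  1.3   1.75  1.82]
```

View pics/c11.png

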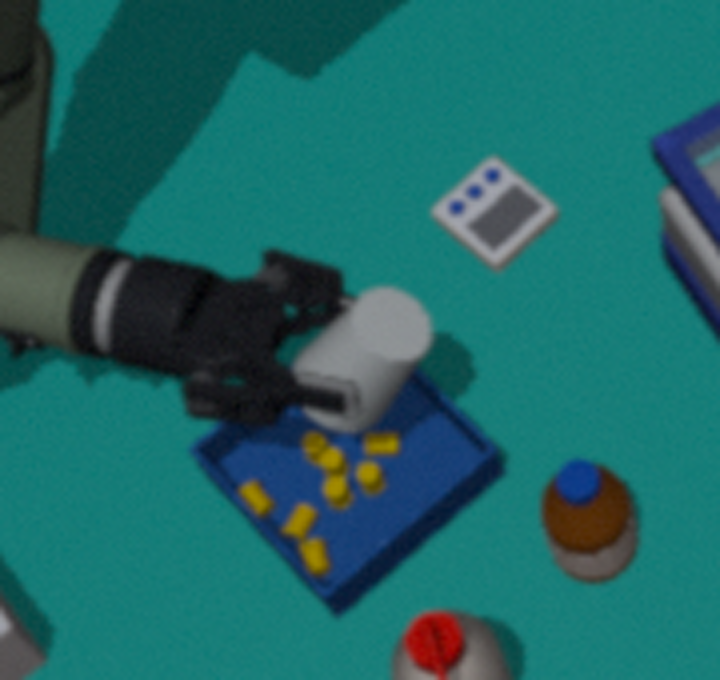

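View pics/s11.png

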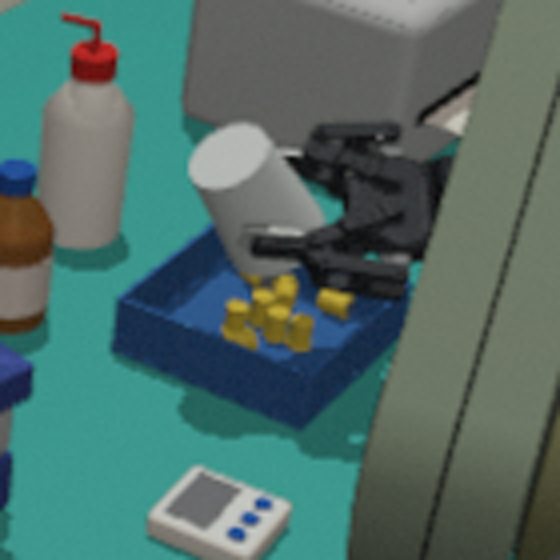

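The pour worked: the scene view shows eight yellow cups, all inside the tray, and the upturned beaker is empty. Next: raise it, roll it back upright and pick a free spot near (.32,-.45).

Run:
```python
from chk import *
s=bot.state(); plan(s["ee_pos"]+[-.03,-.03,.10],pose(35,0,80)); q=s["q"]
r=pose(25,30); 
for r_,n in ((pose(25,30),25),(pose(40,30),40),(pose(10,30),10)):
  b=test(n,np.array([.32,-.45,.15]),r_,q+[0,0,0,0,0,-2.8]); test(n,np.array([.32,-.45,.047]),r_,b)
```

```text
d [-3.09 -1.28 -1.38] w [  0.03   0.13 -16.31] rows~ 11.4
25 ok [-1.57  0.51  1.72  0.9   1.55 -0.77] margin 0.74
25 ok [-1.57  0.7   1.7   0.91  1.44 -0.91] margin 0.76
40 ok [-1.51  0.61  1.56  0.78  1.72 -0.83] margin 0.9
40 ok [-1.51  0.78  1.54  0.77  1.61 -0.94] margin 0.92
10 ok [-1.61  0.41  1.89  1.04  1.38 -0.73] margin 0.57
10 ok [-1.61  0.63  1.87  1.08  1.28 -0.91] margin 0.59
```

>>> servo_tool:
  deltas:
    - {"dx": -0.6, "dy": -0.25, "dz": -0.3, "wx": 0, "wy": 0, "wz": 0, "grip": -0.2}
    - {"dx": -1.5, "dy": -0.6, "dz": -0.7, "wx": 0, "wy": 0, "wz": -1, "grip": -0.2}
    - {"dx": -2.4, "dy": -1.0, "dz": -1.0, "wx": 0, "wy": 0, "wz": -2.4, "grip": -0.2}
    - {"dx": -3.1, "dy": -1.3, "dz": -1.4, "wx": 0, "wy": 0, "wz": -3.8, "grip": -0.2}
    - {"dx": -3.1, "dy": -1.3, "dz": -1.4, "wx": 0, "wy": 0, "wz": -5.2, "grip": -0.2}
    - {"dx": -3.1, "dy": -1.3, "dz": -1.4, "wx": 0, "wy": 0, "wz": -6.6, "grip": -0.2}
    - {"dx": -3.1, "dy": -1.3, "dz": -1.4, "wx": 0, "wy": 0, "wz": -8, "grip": -0.2}
    - {"dx": -3.1, "dy": -1.3, "dz": -1.4, "wx": 0, "wy": 0, "wz": -9.4, "grip": -0.2}
    - {"dx": -3.1, "dy": -1.3, "dz": -1.4, "wx": 0, "wy": 0, "wz": -10.8, "grip": -0.2}
    - {"dx": -3.1, "dy": -1.3, "dz": -1.4, "wx": 0, "wy": 0, "wz": -12.2, "grip": -0.2}

```text
time_s: 12.18
ee_pos: [0.4495, -0.3335, 0.2335]
tcp_rot: [-1.356, 0.851, -0.608]
contact_force: [0.5, 0.4, -0.0]
finger_gap: 0.716
```

Run:
```python
from chk import *
s=show(); plan([.37,-.40,.22],pose(30,30))
```

```text
t 12.18 pos [ 0.4495 -0.3335  0.2335] rot [-1.356  0.851 -0.608] F [ 0.5  0.4 -0. ] gap 0.716 q [-1.34  0.61  1.76  1.29  1.84  0.91]
d [ 0.33  0.39 -3.45] w [ -6.02  -3.44 -19.15] rows~ 14.2
```

>>> servo_tool:
  deltas:
    - {"dx": 0, "dy": 0, "dz": -0.3, "wx": -0.4, "wy": -0.2, "wz": -1.35, "grip": -0.2}
    - {"dx": 0, "dy": 0, "dz": -0.6, "wx": -0.8, "wy": -0.5, "wz": -2.7, "grip": -0.2}
    - {"dx": 0.1, "dy": 0.1, "dz": -0.9, "wx": -1.3, "wy": -0.7, "wz": -4.05, "grip": -0.2}
    - {"dx": 0.1, "dy": 0.1, "dz": -1.2, "wx": -1.7, "wy": -1.0, "wz": -5.4, "grip": -0.2}
    - {"dx": 0.1, "dy": 0.1, "dz": -1.5, "wx": -2.1, "wy": -1.2, "wz": -6.75, "grip": -0.2}
    - {"dx": 0.1, "dy": 0.2, "dz": -1.8, "wx": -2.5, "wy": -1.4, "wz": -8.1, "grip": -0.2}
    - {"dx": 0.2, "dy": 0.2, "dz": -2.1, "wx": -3.0, "wy": -1.7, "wz": -9.45, "grip": -0.2}
    - {"dx": 0.2, "dy": 0.2, "dz": -2.4, "wx": -3.4, "wy": -1.9, "wz": -10.8, "grip": -0.2}
    - {"dx": 0.2, "dy": 0.2, "dz": -2.7, "wx": -3.8, "wy": -2.2, "wz": -12.15, "grip": -0.2}
    - {"dx": 0.2, "dy": 0.3, "dz": -3.0, "wx": -4.2, "wy": -2.4, "wz": -13.5, "grip": -0.2}

```text
time_s: 13.02
ee_pos: [0.379, -0.3896, 0.2244]
tcp_rot: [-2.183, -0.117, -1.199]
contact_force: [0.5, -0.6, -0.8]
finger_gap: 0.716
```

Run:
```python
from chk import *
s=show(); plan([.32,-.45,.15],pose(30,30))
```

```text
t 13.02 pos [ 0.379  -0.3896  0.2244] rot [-2.183 -0.117 -1.199] F [ 0.5 -0.6 -0.8] gap 0.716 q [-1.44  0.47  1.67  0.95  1.76 -0.18]
d [-2.65  2.09 -1.63] w [-1.81 -1.07 -5.65] rows~ 4.2
```

>>> servo_tool:
  deltas:
    - {"dx": -0.5, "dy": 0.4, "dz": -0.3, "wx": -0.35, "wy": -0.2, "wz": -1.1, "grip": -0.2}
    - {"dx": -1.1, "dy": 0.8, "dz": -0.6, "wx": -0.7, "wy": -0.4, "wz": -2.3, "grip": -0.2}
    - {"dx": -1.6, "dy": 1.3, "dz": -1.0, "wx": -1.1, "wy": -0.6, "wz": -3.5, "grip": -0.2}
    - {"dx": -2.1, "dy": 1.7, "dz": -1.3, "wx": -1.4, "wy": -0.8, "wz": -4.6, "grip": -0.2}
    - {"dx": -2.6, "dy": 2.1, "dz": -1.6, "wx": -1.8, "wy": -1.1, "wz": -5.6, "grip": -0.2}
    - {"dx": -2.6, "dy": 2.1, "dz": -1.6, "wx": -1.8, "wy": -1.1, "wz": -5.6, "grip": -0.2}
    - {"dx": -2.6, "dy": 2.1, "dz": -1.6, "wx": -1.8, "wy": -1.1, "wz": -5.6, "grip": -0.2}

```text
time_s: 13.6
ee_pos: [0.3217, -0.4492, 0.1512]
tcp_rot: [-2.43, -0.648, -1.4]
contact_force: [0.2, -0.5, -0.2]
finger_gap: 0.716
```

Run:
```python
from chk import *
s=show(); plan([.32,-.45,.053],pose(30,30)); w=cap("wrist","pics/w12.png");c=cap("scene");crop(c,20,150,240,350,3.5,"pics/c12.png")
```

```text
t 13.6 pos [ 0.3217 -0.4492  0.1512] rot [-2.43  -0.648 -1.4  ] F [ 0.2 -0.5 -0.2] gap 0.716 q [-1.55  0.54  1.67  0.86  1.61 -0.78]
d [-2.86  0.01  1.59] w [-0.03  0.01 -0.04] rows~ 2.4
```

View pics/w12.png

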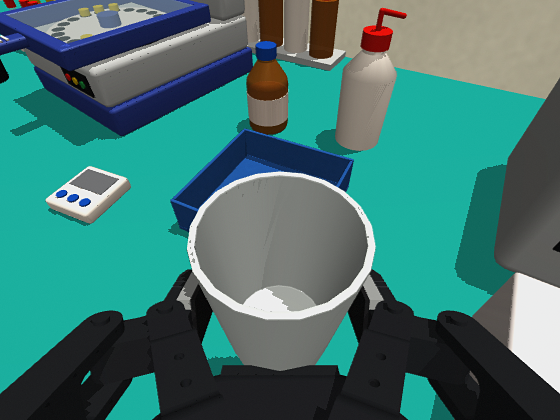

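View pics/c12.png

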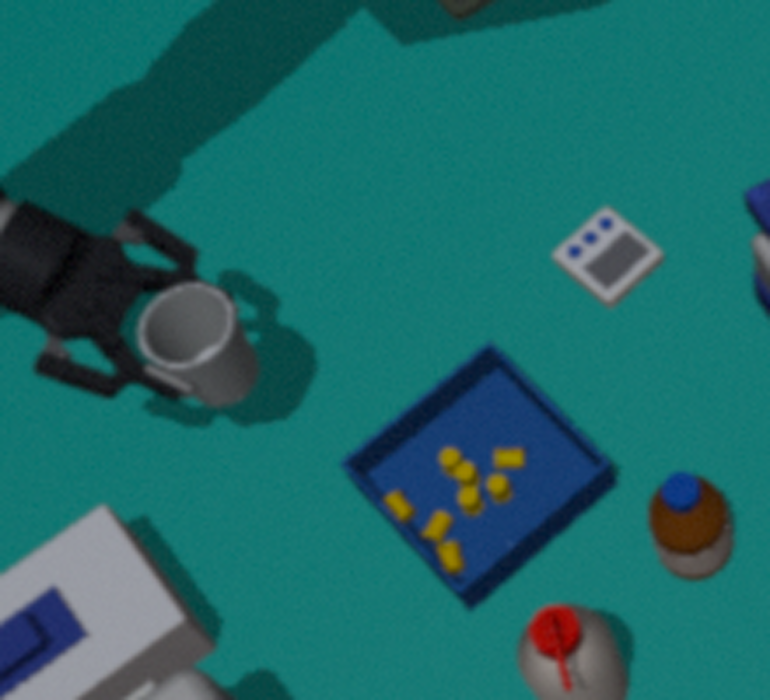

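The beaker is empty, and all eight cups lie in the tray. To see whether it slipped in the grip, I'll compare against the wrist picture taken just after grasping.

View pics/w6.png

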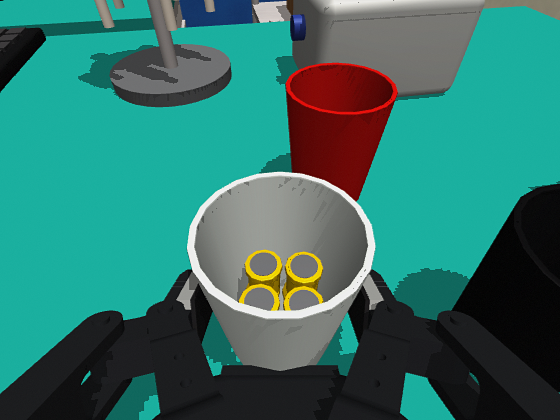

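>>> servo_tool:
  deltas:
    - {"dx": -0.6, "dy": 0, "dz": 0.35, "wx": 0, "wy": 0, "wz": 0, "grip": -0.2}
    - {"dx": -1.3, "dy": 0, "dz": 0.75, "wx": 0, "wy": 0, "wz": 0, "grip": -0.2}
    - {"dx": -2.0, "dy": 0, "dz": 1.15, "wx": 0, "wy": 0, "wz": 0, "grip": -0.2}
    - {"dx": -2.5, "dy": 0, "dz": 1.45, "wx": 0, "wy": 0, "wz": 0, "grip": -0.2}
    - {"dx": -2.85, "dy": 0, "dz": 1.6, "wx": 0, "wy": 0, "wz": 0, "grip": -0.2}
    - {"dx": -2.85, "dy": 0, "dz": 1.6, "wx": 0, "wy": 0, "wz": 0, "grip": -0.2}

```text
time_s: 14.2
ee_pos: [0.3213, -0.4479, 0.052]
tcp_rot: [-2.426, -0.648, -1.398]
contact_force: [-1.0, 0.3, -0.3]
finger_gap: 0.719
```

The rim appears at the same pixels in both (188–375 across, 172–320 down), so the beaker has not slipped. Lowering the last 4 mm.

>>> servo_tool:
  deltas:
    - {"dx": -0.06, "dy": 0, "dz": 0.03, "wx": 0, "wy": 0, "wz": 0, "grip": -0.2}
    - {"dx": -0.12, "dy": 0, "dz": 0.07, "wx": 0, "wy": 0, "wz": 0, "grip": -0.2}
    - {"dx": -0.12, "dy": 0, "dz": 0.07, "wx": 0, "wy": 0, "wz": 0, "grip": -0.2}

```text
time_s: 14.45
ee_pos: [0.3216, -0.4484, 0.0487]
tcp_rot: [-2.427, -0.65, -1.399]
contact_force: [0.8, 0.3, -0.0]
finger_gap: 0.715
```

Run:
```python
from chk import *
s=show(); print((pose(30,30).inv()*R.from_rotvec(s["tcp_rot"])).as_rotvec(degrees=True))
```

```text
t 14.45 pos [ 0.3216 -0.4484  0.0487] rot [-2.427 -0.65  -1.399] F [ 0.8  0.3 -0. ] gap 0.715 q [-1.55  0.73  1.65  0.86  1.5  -0.91]
[0.31138443 0.01359304 0.2109445 ]
```

>>> servo_tool:
  deltas:
    - {"dx": -0.05, "dy": 0, "dz": 0.03, "wx": 0, "wy": 0, "wz": 0, "grip": -0.2}
    - {"dx": -0.05, "dy": 0, "dz": 0.03, "wx": 0, "wy": 0, "wz": 0, "grip": 0.45}
    - {"dx": -0.05, "dy": 0, "dz": 0.03, "wx": 0, "wy": 0, "wz": 0, "grip": 0.5}
    - {"dx": -0.05, "dy": 0, "dz": 0.03, "wx": 0, "wy": 0, "wz": 0, "grip": 0.7}
    - {"dx": -0.05, "dy": 0, "dz": 0.03, "wx": 0, "wy": 0, "wz": 0, "grip": 1}
    - {"dx": -0.05, "dy": 0, "dz": 0.03, "wx": 0, "wy": 0, "wz": 0, "grip": 1}
    - {"dx": -0.05, "dy": 0, "dz": 0.03, "wx": 0, "wy": 0, "wz": 0, "grip": 1}

```text
time_s: 15.03
ee_pos: [0.3216, -0.4484, 0.0469]
tcp_rot: [-2.427, -0.65, -1.399]
contact_force: [0.4, 0.5, -0.7]
finger_gap: 0.997
```

Run:
```python
from chk import *
s=show(); w=cap("wrist","pics/w13.png")
```

```text
t 15.03 pos [ 0.3216 -0.4484  0.0469] rot [-2.427 -0.65  -1.399] F [ 0.4  0.5 -0.7] gap 0.997 q [-1.55  0.73  1.65  0.86  1.5  -0.91]
```

View pics/w13.png

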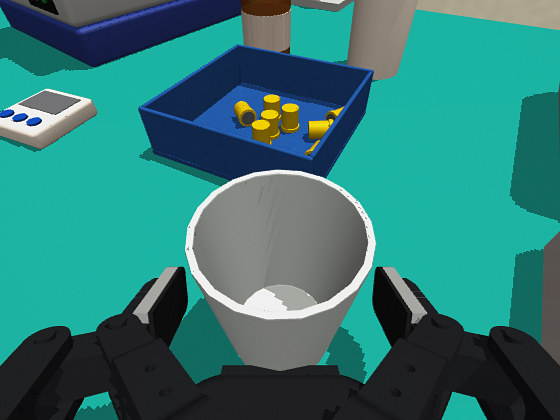

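The beaker is let go and standing upright on the bench. The tray with its cups is beyond it. I'll back out, and meanwhile check reach along the cover arc.

>>> servo_tool:
  deltas:
    - {"dx": 0, "dy": 0, "dz": -0.6, "wx": 0, "wy": 0, "wz": 0, "grip": 1}
    - {"dx": 0, "dy": 0, "dz": -1.4, "wx": 0, "wy": 0, "wz": 0, "grip": 1}
    - {"dx": 0, "dy": 0, "dz": -2.3, "wx": 0, "wy": 0, "wz": 0, "grip": 1}
    - {"dx": 0.5, "dy": 0, "dz": -3.2, "wx": 0, "wy": 0, "wz": 0, "grip": 1}
    - {"dx": 1.5, "dy": 0, "dz": -3.8, "wx": 0, "wy": 0, "wz": 0, "grip": 1}
    - {"dx": 2.6, "dy": 0, "dz": -4.2, "wx": 0, "wy": 0, "wz": 0, "grip": 1}
    - {"dx": 3.8, "dy": 0, "dz": -4.5, "wx": 0, "wy": 0, "wz": 0, "grip": 1}
    - {"dx": 4.5, "dy": 0, "dz": -4.8, "wx": 0, "wy": 0, "wz": 0, "grip": 1}

```text
time_s: 15.75
ee_pos: [0.2733, -0.4784, 0.2393]
tcp_rot: [-2.429, -0.653, -1.4]
contact_force: [0.6, -0.8, 0.0]
finger_gap: 1.0
```

Run:
```python
from chk import *
s=show();q0=s["q"];
yaw=-9;hx=np.array([np.cos(np.radians(yaw)),np.sin(np.radians(yaw)),0]);tab=np.array([.467,.056,.115])
H=tab+.27*hx-[0,0,.015]; print("hinge",H.round(3))
def tabat(th): return H+hx*(-.27*np.cos(th)+.015*np.sin(th))+np.array([0,0,.27*np.sin(th)+.015*np.cos(th)])
for t in (20,30,40,50,60,70,80):
    q=q0
    for op in (0,15,30,45):
        q=test((t,op),tabat(np.radians(op)),pose(yaw,t+op),q if op else np.array([-.1,.1,2.2,.3,1.,1.3]))
for T in (50,70,90): test(("end",T),tabat(.785),pose(yaw,T),np.array([-.1,.1,1.8,.0,1.,1.5]))
```

```text
t 15.75 pos [ 0.2733 -0.4784  0.2393] rot [-2.429 -0.653 -1.4  ] F [ 0.6 -0.8  0. ] gap 1.0 q [-1.63  0.45  1.58  0.83  1.78 -0.7 ]
hinge [0.734 0.014 0.1  ]
(20, 0) FAIL 9.8e-03 [ 0.25  0.32  2.46  3.79  0.93 -1.84] margin 0.0
(20, 15) FAIL 4.7e-04 [ 0.01 -0.23  2.45  4.25  0.14 -2.58] margin 0.0
(20, 30) ok [-0.02 -0.28  2.17 -0.16  0.57  1.81] margin 0.29
(20, 45) ok [-0.06 -0.12  1.83 -0.05  1.    1.69] margin 0.63
(30, 0) FAIL 4.6e-03 [ 0.14  0.06  2.46  3.91  0.47 -2.11] margin 0.0
(30, 15) ok [ 0.   -0.26  2.34 -0.39  0.3   2.06] margin 0.12
(30, 30) ok [-0.04 -0.21  2.05 -0.08  0.79  1.73] margin 0.41
(30, 45) ok [-0.07 -0.02  1.71 -0.02  1.2   1.67] margin 0.75
(40, 0) ok [ 0.02 -0.06  2.45  4.    0.18 -2.3 ] margin 0.01
(40, 15) ok [-0.02 -0.22  2.24 -0.16  0.53  1.82] margin 0.22
(40, 30) ok [-0.05 -0.13  1.93 -0.04  0.99  1.69] margin 0.53
(40, 45) ok [-0.08  0.08  1.58 -0.01  1.39  1.65] margin 0.88
(50, 0) ok [-0.   -0.1   2.37 -0.51  0.21  2.19] margin 0.09
(50, 15) ok [-0.04 -0.16  2.12 -0.08  0.75  1.74] margin 0.34
(50, 30) ok [-0.06 -0.03  1.81 -0.02  1.19  1.67] m
[... 306 characters left out ...]
margin 0.87
(70, 0) ok [-0.04 -0.02  2.15 -0.06  0.67  1.73] margin 0.31
(70, 15) ok [-0.06  0.03  1.89 -0.01  1.14  1.67] margin 0.57
(70, 30) ok [-0.08  0.19  1.58  0.01  1.55  1.65] margin 0.88
(70, 45) ok [-0.09  0.41  1.23  0.03  1.94  1.64] margin 0.69
(80, 0) ok [-0.05  0.05  2.04 -0.02  0.88  1.69] margin 0.42
(80, 15) ok [-0.07  0.13  1.77  0.01  1.32  1.65] margin 0.69
(80, 30) ok [-0.09  0.3   1.47  0.02  1.72  1.64] margin 0.91
(80, 45) ok [-0.1   0.52  1.12  0.04  2.1   1.64] margin 0.53
('end', 50) ok [-0.04 -0.23  2.01 -0.12  0.67  1.76] margin 0.45
('end', 70) ok [-0.06 -0.07  1.77 -0.04  1.1   1.68] margin 0.69
('end', 90) ok [-0.08  0.13  1.52 -0.    1.49  1.65] margin 0.94
```

Run:
```python
from chk import *
q=bot.state()["q"]
r=pose(-9,65);tab=np.array([.467,.056,.115]);P=tab-.10*r.apply([0,0,1]);print(P)
test("pre",P,r,np.array([-.1,.1,2.2,.0,.6,1.7]))
plan([.37,-.18,.30],pose(5,60));test("wp",np.array([.37,-.18,.30]),pose(5,60),q)
```

```text
[0.42525849 0.06261121 0.20563078]
pre ok [-0.01 -0.33  2.21 -0.08  0.84  1.76] margin 0.25
d [ 5.64 -6.98  5.74] w [-3.62 -5.89  3.58] rows~ 7.7
wp ok [-1.01 -0.48  2.12  0.48  1.28  0.38] margin 0.34
```

>>> servo_tool:
  deltas:
    - {"dx": 0.6, "dy": -0.6, "dz": 0.4, "wx": -0.4, "wy": -0.6, "wz": 0.4, "grip": 1}
    - {"dx": 1.3, "dy": -1.5, "dz": 1.1, "wx": -0.8, "wy": -1.2, "wz": 0.8, "grip": 1}
    - {"dx": 2.0, "dy": -2.4, "dz": 1.9, "wx": -1.2, "wy": -1.9, "wz": 1.2, "grip": 1}
    - {"dx": 2.7, "dy": -3.3, "dz": 2.7, "wx": -1.7, "wy": -2.7, "wz": 1.7, "grip": 1}
    - {"dx": 3.4, "dy": -4.2, "dz": 3.4, "wx": -2.1, "wy": -3.5, "wz": 2.1, "grip": 1}
    - {"dx": 4.1, "dy": -5.1, "dz": 4.2, "wx": -2.6, "wy": -4.3, "wz": 2.6, "grip": 1}
    - {"dx": 4.9, "dy": -6.0, "dz": 5.0, "wx": -3.1, "wy": -5.1, "wz": 3.1, "grip": 1}
    - {"dx": 5.6, "dy": -7.0, "dz": 5.7, "wx": -3.6, "wy": -5.9, "wz": 3.6, "grip": 1}

```text
time_s: 16.42
ee_pos: [0.3636, -0.1978, 0.2958]
tcp_rot: [-2.989, -0.155, -0.829]
contact_force: [0.9, -0.3, -0.3]
finger_gap: 1.001
```

Run:
```python
from chk import *
show();c=cap("scene");crop(c,20,150,240,350,3.5,"pics/c14.png")
r=pose(-9,65);tab=np.array([.467,.056,.115]);P=tab-.12*r.apply([0,0,1]);plan(P,r)
```

```text
t 16.42 pos [ 0.3636 -0.1978  0.2958] rot [-2.989 -0.155 -0.829] F [ 0.9 -0.3 -0.3] gap 1.001 q [-1.08 -0.45  2.12  0.52  1.3   0.28]
d [ 0.94 -8.22  3.57] w [-1.58 -1.21  2.73] rows~ 6.5
```

View pics/c14.png

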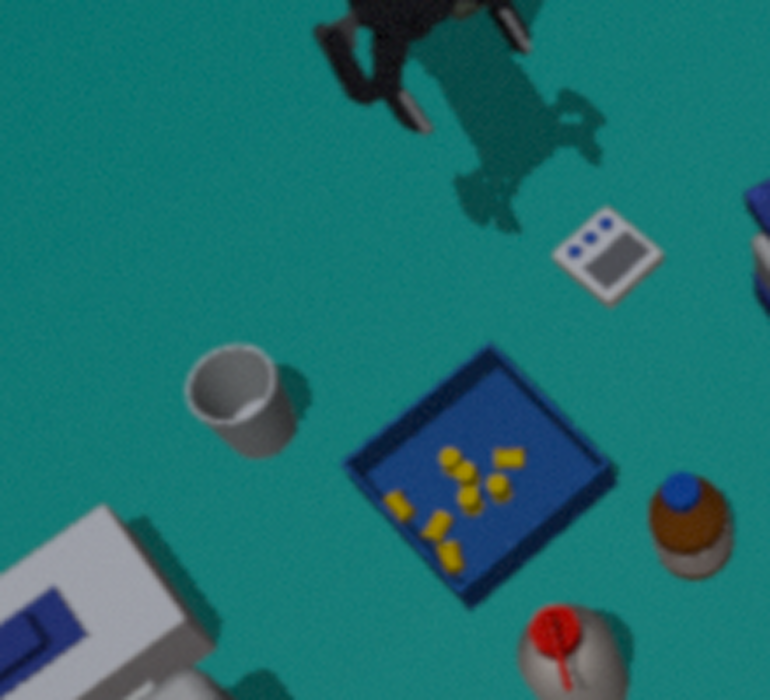

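The scene view shows the beaker standing upright alone at crop (240,400), eight cups in the tray, and the timer and bottles unmoved. On to the tab.

>>> servo_tool:
  deltas:
    - {"dx": 0.1, "dy": -0.9, "dz": 0.3, "wx": -0.2, "wy": -0.1, "wz": 0.3, "grip": 1}
    - {"dx": 0.2, "dy": -2.0, "dz": 0.7, "wx": -0.4, "wy": -0.3, "wz": 0.6, "grip": 1}
    - {"dx": 0.3, "dy": -3.2, "dz": 1.2, "wx": -0.6, "wy": -0.5, "wz": 1.0, "grip": 1}
    - {"dx": 0.5, "dy": -4.4, "dz": 1.8, "wx": -0.8, "wy": -0.6, "wz": 1.4, "grip": 1}
    - {"dx": 0.6, "dy": -5.6, "dz": 2.3, "wx": -1.0, "wy": -0.8, "wz": 1.8, "grip": 1}
    - {"dx": 0.8, "dy": -6.7, "dz": 2.8, "wx": -1.3, "wy": -1.0, "wz": 2.2, "grip": 1}
    - {"dx": 0.9, "dy": -7.6, "dz": 3.3, "wx": -1.5, "wy": -1.1, "wz": 2.5, "grip": 1}
    - {"dx": 0.9, "dy": -8.2, "dz": 3.6, "wx": -1.6, "wy": -1.2, "wz": 2.7, "grip": 1}
    - {"dx": 0.9, "dy": -8.2, "dz": 3.6, "wx": -1.6, "wy": -1.2, "wz": 2.7, "grip": 1}
    - {"dx": 0.9, "dy": -8.2, "dz": 3.6, "wx": -1.6, "wy": -1.2, "wz": 2.7, "grip": 1}

```text
time_s: 17.3
ee_pos: [0.415, 0.0671, 0.22]
tcp_rot: [3.027, -0.225, 0.665]
contact_force: [-0.8, -1.0, 0.2]
finger_gap: 1.002
```

Run:
```python
from chk import *
show();w=cap("wrist","pics/w15.png")
```

```text
t 17.3 pos [0.415  0.0671 0.22  ] rot [ 3.027 -0.225  0.665] F [-0.8 -1.   0.2] gap 1.002 q [ 0.   -0.38  2.2  -0.08  0.89  1.76]
```

View pics/w15.png

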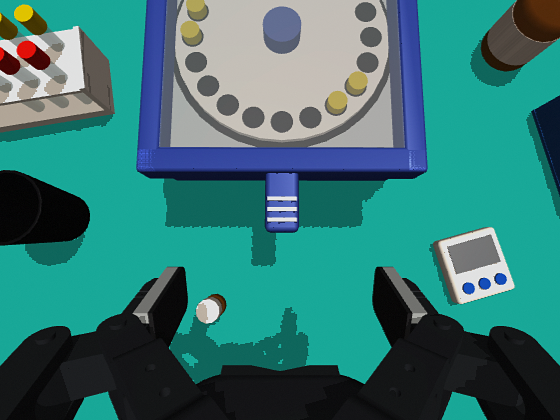

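The wrist view shows the tab at u=266–299, row 172 to about 226, with its middle stripe at (282,209). It is centred on the jaw midline, and the vial at (212,307) is clear.

Run:
```python
from chk import *
w=cap("wrist");d=cap("side");c=cap("scene");crop(d,270,190,330,240,12,"pics/d16.png");crop(w,240,150,330,250,6,"pics/w16.png")
print(tri(w,(282,209),d,(301.5,215)))
A=plane(w,137,150,.126);B=plane(w,424,153,.126);print(A,B,np.degrees(np.arctan2(-(B-A)[0]*-1,(A-B)[1])), np.linalg.norm(A-B))
for z in (.117,.122,.127): print(z,plane(w,282,172,z).round(4),plane(w,282,226,z).round(4), np.linalg.norm(plane(w,266,205,z)-plane(w,299,205,z)).round(4))
```

```text
(array([0.46456287, 0.05553395, 0.12289041]), np.float64(0.0002373289647609748))
[0.5265262  0.15973813 0.126     ] [ 0.49121619 -0.05988777  0.126     ] -9.133479979441661 0.22244624924210077
0.117 [0.4949 0.0509 0.117 ] [0.4522 0.0574 0.117 ] 0.0259
0.122 [0.4936 0.0512 0.122 ] [0.4518 0.0575 0.122 ] 0.0254
0.127 [0.4924 0.0514 0.127 ] [0.4514 0.0577 0.127 ] 0.0249
```

View pics/d16.png

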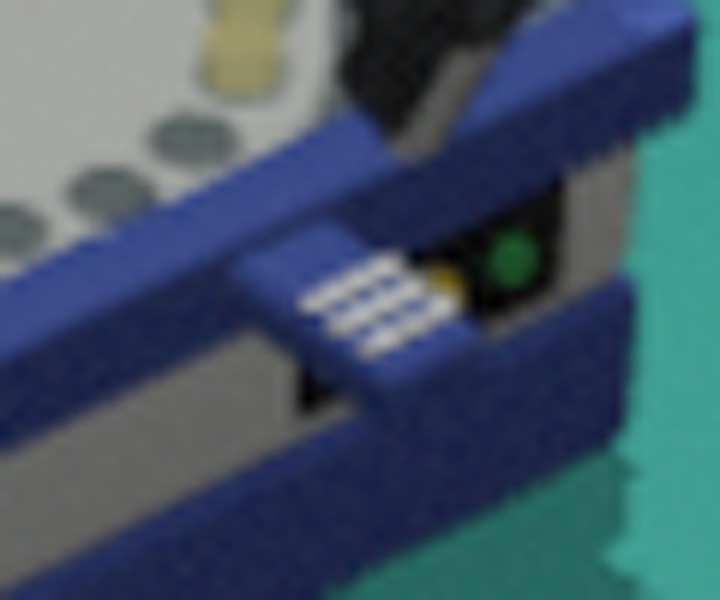

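View pics/w16.png

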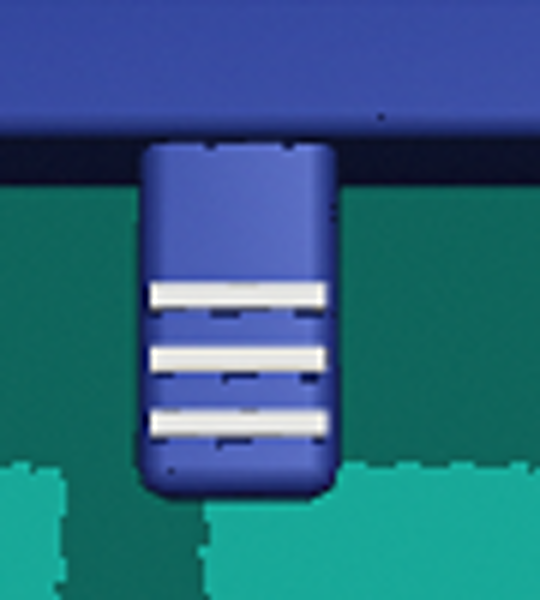

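The tab point comes out at (.465, .0555, .115) and the rays agree to 0.2 mm. The cover yaw is −9.1°. Moving in.

Run:
```python
from chk import *
r=pose(-9.1,65);plan([.465,.0555,.115],r); plan(np.array([.465,.0555,.115])-.04*r.apply([0,0,1]),r)
```

```text
d [-0.03 -0.03  3.93] w [ 0.02 -0.01  0.03] rows~ 2.8
d [-0.03 -0.03  2.6 ] w [ 0.02 -0.01  0.03] rows~ 1.9
```

>>> servo_tool:
  deltas:
    - {"dx": 0, "dy": 0, "dz": 0.7, "wx": 0, "wy": 0, "wz": 0, "grip": 1}
    - {"dx": 0, "dy": 0, "dz": 1.5, "wx": 0, "wy": 0, "wz": 0, "grip": 1}
    - {"dx": 0, "dy": 0, "dz": 2.3, "wx": 0, "wy": 0, "wz": 0, "grip": 1}
    - {"dx": 0, "dy": 0, "dz": 3.0, "wx": 0, "wy": 0, "wz": 0, "grip": 1}
    - {"dx": 0, "dy": 0, "dz": 3.6, "wx": 0, "wy": 0, "wz": 0, "grip": 1}
    - {"dx": 0, "dy": 0, "dz": 3.9, "wx": 0, "wy": 0, "wz": 0, "grip": 1}
    - {"dx": 0, "dy": 0, "dz": 3.9, "wx": 0, "wy": 0, "wz": 0, "grip": 1}

```text
time_s: 18.08
ee_pos: [0.4645, 0.0524, 0.1146]
tcp_rot: [3.022, -0.242, 0.665]
contact_force: [-0.5, -0.9, 0.4]
finger_gap: 0.998
```

Run:
```python
from chk import *
show();w=cap("wrist","pics/w17.png");d=cap("side");crop(d,200,140,380,280,4,"pics/s17.png")
```

```text
t 18.08 pos [0.4645 0.0524 0.1146] rot [ 3.022 -0.242  0.665] F [-0.5 -0.9  0.4] gap 0.998 q [-0.04 -0.06  2.21 -0.1   0.56  1.77]
```

View pics/w17.png

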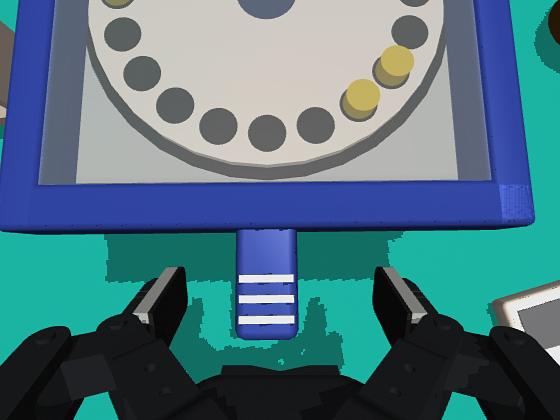

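View pics/s17.png

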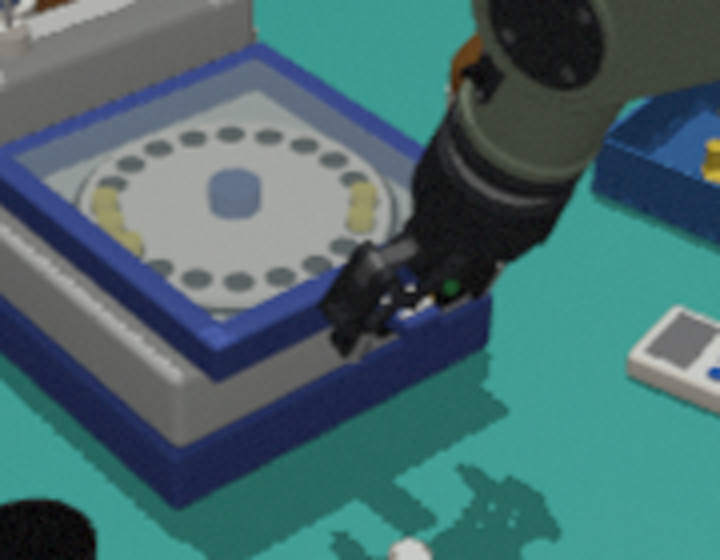

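The tab is centred at u=267, about 5 mm left of the jaw midline at 280. I'll shift across, then close.

>>> servo_tool:
  deltas:
    - {"dx": 0, "dy": -0.1, "dz": 0, "wx": 0, "wy": 0, "wz": 0, "grip": 0.8}
    - {"dx": 0, "dy": -0.17, "dz": 0, "wx": 0, "wy": 0, "wz": 0, "grip": 0.4}
    - {"dx": 0, "dy": -0.17, "dz": 0, "wx": 0, "wy": 0, "wz": 0, "grip": 0}
    - {"dx": 0, "dy": -0.17, "dz": 0, "wx": 0, "wy": 0, "wz": 0, "grip": -0.3}
  newtons: 30

```text
time_s: 18.52
ee_pos: [0.4666, 0.0583, 0.1175]
tcp_rot: [3.021, -0.24, 0.673]
contact_force: [0.1, -0.3, 0.8]
finger_gap: 0.487
```

Run:
```python
from chk import *
show();w=cap("wrist","pics/w18.png")
```

```text
t 18.52 pos [0.4666 0.0583 0.1175] rot [ 3.021 -0.24   0.673] F [ 0.1 -0.3  0.8] gap 0.487 q [-0.02 -0.06  2.21 -0.11  0.56  1.79]
```

View pics/w18.png

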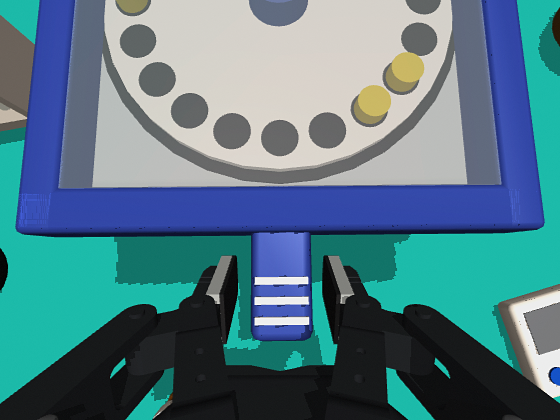

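Centred now: the tab spans u=252–312 between the pads. Closing fully.

>>> servo_tool:
  deltas:
    - {"dx": 0, "dy": 0, "dz": 0.06, "wx": 0, "wy": 0, "wz": 0, "grip": -0.3}
    - {"dx": 0, "dy": 0, "dz": 0.06, "wx": 0, "wy": 0, "wz": 0, "grip": -0.6}
    - {"dx": 0, "dy": 0, "dz": 0.06, "wx": 0, "wy": 0, "wz": 0, "grip": -0.8}
    - {"dx": 0, "dy": 0, "dz": 0.06, "wx": 0, "wy": 0, "wz": 0, "grip": -0.8}
    - {"dx": 0, "dy": 0, "dz": 0.06, "wx": 0, "wy": 0, "wz": 0, "grip": -0.8}
  newtons: 60

```text
time_s: 18.98
ee_pos: [0.4672, 0.0576, 0.1161]
tcp_rot: [3.019, -0.237, 0.673]
contact_force: [-4.8, -3.8, 7.3]
finger_gap: 0.293
```

```bash
cat > arc.py <<'E'
from chk import *
import sys
s=show(); R0=R.from_rotvec(s["tcp_rot"]); yaw=-9.1
hx=np.array([np.cos(np.radians(yaw)),np.sin(np.radians(yaw)),0]); hy=np.array([-hx[1],hx[0],0])
H=np.array([.465,.0555,.115])+.27*hx-[0,0,.015]
v=s["ee_pos"]-H; print("tab rel hinge frame",(v@hx).round(4),(v@hy).round(4),v[2].round(4),"angle",np.degrees(np.arctan2(v[2],-v@hx)-np.arctan2(.015,.27)).round(1), "radius",np.hypot(v[2],v@hx).round(4),"tilt",np.degrees(np.arcsin(-R0.apply([0,0,1])[2])).round(1))
for a in map(float,sys.argv[1:]):
    Q=R.from_rotvec(hy*np.radians(a)); plan(H+Q.apply(v),Q*R0,s)
E
python3 arc.py 5 10 15 20 25
```

```text
t 18.98 pos [0.4672 0.0576 0.1161] rot [ 3.019 -0.237  0.673] F [-4.8 -3.8  7.3] gap 0.293 q [-0.02 -0.06  2.21 -0.12  0.56  1.79]
tab rel hinge frame -0.2681 0.0024 0.0161 angle 0.3 radius 0.2686 tilt 64.9
d [ 0.4   0.   -0.67] w [ 0. -1. -0.] rows~ 0.7
d [ 0.86  0.01 -1.3 ] w [ 0.01 -2.   -0.01] rows~ 1.4
d [ 1.38  0.01 -1.89] w [ 0.01 -3.   -0.01] rows~ 2.1
d [ 1.94  0.02 -2.43] w [ 0.01 -4.   -0.02] rows~ 2.8
d [ 2.55  0.02 -2.92] w [ 0.01 -5.   -0.02] rows~ 3.5
```

The gap of 0.29 (about 25 mm) means the tab is gripped. Lifting along the arc with the tool turning along with the cover.

>>> servo_tool:
  deltas:
    - {"dx": 0.08, "dy": 0, "dz": -0.14, "wx": 0, "wy": -0.2, "wz": 0, "grip": -0.8}
    - {"dx": 0.16, "dy": 0, "dz": -0.27, "wx": 0, "wy": -0.4, "wz": 0, "grip": -0.8}
    - {"dx": 0.27, "dy": 0, "dz": -0.47, "wx": 0, "wy": -0.7, "wz": 0, "grip": -0.8}
    - {"dx": 0.4, "dy": 0, "dz": -0.67, "wx": 0, "wy": -1, "wz": 0, "grip": -0.8}
    - {"dx": 0.55, "dy": 0, "dz": -0.88, "wx": 0, "wy": -1.33, "wz": 0, "grip": -0.8}
    - {"dx": 0.7, "dy": 0, "dz": -1.09, "wx": 0, "wy": -1.67, "wz": 0, "grip": -0.8}
    - {"dx": 0.86, "dy": 0, "dz": -1.3, "wx": 0, "wy": -2, "wz": 0, "grip": -0.8}
    - {"dx": 0.86, "dy": 0, "dz": -1.3, "wx": 0, "wy": -2, "wz": 0, "grip": -0.8}

```text
time_s: 19.65
ee_pos: [0.4734, 0.0566, 0.1628]
tcp_rot: [3.08, -0.242, 0.402]
contact_force: [-2.5, -0.9, -1.6]
finger_gap: 0.295
```

```bash
python3 arc.py 5 10 15 20; python3 -c "
from h import *
w=cap('wrist','pics/w19.png');d=cap('side');crop(d,140,100,380,290,3,'pics/s19.png')"
```

```text
t 19.65 pos [0.4734 0.0566 0.1628] rot [ 3.08  -0.242  0.402] F [-2.5 -0.9 -1.6] gap 0.295 q [-0.04 -0.05  2.04 -0.05  0.9   1.71]
tab rel hinge frame -0.2619 0.0024 0.0628 angle 10.3 radius 0.2693 tilt 75.1
d [ 0.4   0.   -0.67] w [ 0.   -1.   -0.01] rows~ 0.7
d [ 0.86  0.01 -1.31] w [ 0.01 -2.   -0.01] rows~ 1.4
d [ 1.37  0.01 -1.9 ] w [ 0.01 -3.   -0.02] rows~ 2.1
d [ 1.94  0.02 -2.44] w [ 0.01 -4.   -0.02] rows~ 2.8
```

View pics/s19.png

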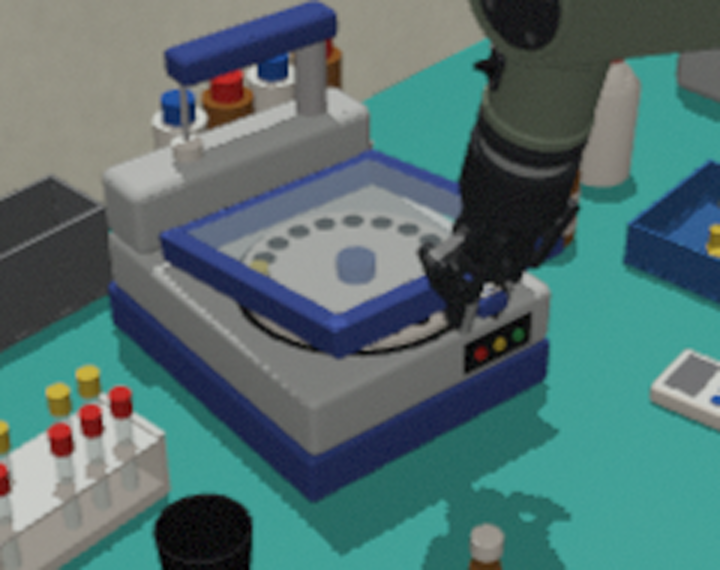

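View pics/w19.png

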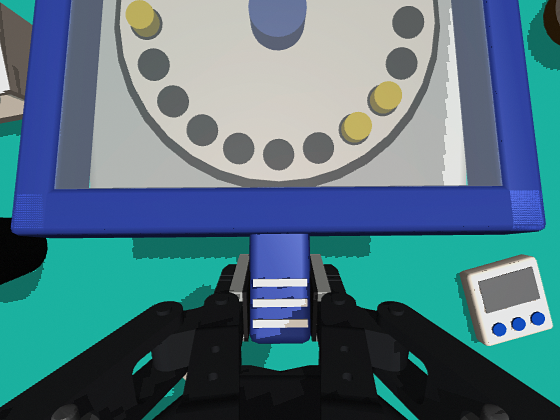

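The cover is lifting with the tool. It is about 10° open and the forces are small.

>>> servo_tool:
  deltas:
    - {"dx": 0.15, "dy": 0, "dz": -0.27, "wx": 0, "wy": -0.4, "wz": 0, "grip": -0.8}
    - {"dx": 0.31, "dy": 0, "dz": -0.54, "wx": 0, "wy": -0.8, "wz": 0, "grip": -0.8}
    - {"dx": 0.49, "dy": 0, "dz": -0.8, "wx": 0, "wy": -1.2, "wz": 0, "grip": -0.8}
    - {"dx": 0.67, "dy": 0, "dz": -1.06, "wx": 0, "wy": -1.6, "wz": 0, "grip": -0.8}
    - {"dx": 0.86, "dy": 0, "dz": -1.31, "wx": 0, "wy": -2, "wz": 0, "grip": -0.8}
    - {"dx": 1.06, "dy": 0, "dz": -1.55, "wx": 0, "wy": -2.4, "wz": 0, "grip": -0.8}
    - {"dx": 1.26, "dy": 0, "dz": -1.78, "wx": 0, "wy": -2.8, "wz": 0, "grip": -0.8}
    - {"dx": 1.48, "dy": 0, "dz": -2.01, "wx": 0, "wy": -3.2, "wz": 0, "grip": -0.8}
    - {"dx": 1.71, "dy": 0, "dz": -2.23, "wx": 0, "wy": -3.6, "wz": 0, "grip": -0.8}
    - {"dx": 1.94, "dy": 0, "dz": -2.44, "wx": 0, "wy": -4, "wz": 0, "grip": -0.8}

```text
time_s: 20.58
ee_pos: [0.5083, 0.0514, 0.2475]
tcp_rot: [-3.128, 0.245, 0.146]
contact_force: [-7.7, -0.5, 3.4]
finger_gap: 0.295
```

```bash
python3 arc.py 5 10 15
```

```text
t 20.58 pos [0.5083 0.0514 0.2475] rot [-3.128  0.245  0.146] F [-7.7 -0.5  3.4] gap 0.295 q [-0.07  0.13  1.64  0.    1.47  1.66]
tab rel hinge frame -0.2266 0.0028 0.1475 angle 29.9 radius 0.2704 tilt 84.7
d [ 0.4   0.01 -0.68] w [ 0.   -1.   -0.01] rows~ 0.7
d [ 0.85  0.01 -1.32] w [ 0.   -2.   -0.01] rows~ 1.4
d [ 1.36  0.02 -1.92] w [ 0.01 -3.   -0.02] rows~ 2.1
```

>>> servo_tool:
  deltas:
    - {"dx": 0.14, "dy": 0, "dz": -0.27, "wx": 0, "wy": -0.4, "wz": 0, "grip": -0.8}
    - {"dx": 0.31, "dy": 0, "dz": -0.54, "wx": 0, "wy": -0.8, "wz": 0, "grip": -0.8}
    - {"dx": 0.48, "dy": 0, "dz": -0.81, "wx": 0, "wy": -1.2, "wz": 0, "grip": -0.8}
    - {"dx": 0.66, "dy": 0, "dz": -1.07, "wx": 0, "wy": -1.6, "wz": 0, "grip": -0.8}
    - {"dx": 0.85, "dy": 0, "dz": -1.32, "wx": 0, "wy": -2, "wz": 0, "grip": -0.8}
    - {"dx": 1.05, "dy": 0, "dz": -1.56, "wx": 0, "wy": -2.4, "wz": 0, "grip": -0.8}
    - {"dx": 1.25, "dy": 0, "dz": -1.8, "wx": 0, "wy": -2.8, "wz": 0, "grip": -0.8}
    - {"dx": 1.36, "dy": 0, "dz": -1.92, "wx": 0, "wy": -3, "wz": 0, "grip": -0.8}
    - {"dx": 1.36, "dy": 0, "dz": -1.92, "wx": 0, "wy": -3, "wz": 0, "grip": -0.8}

```text
time_s: 21.33
ee_pos: [0.5539, 0.0444, 0.3021]
tcp_rot: [-3.062, 0.241, 0.553]
contact_force: [-6.2, -0.3, 4.8]
finger_gap: 0.292
```

```bash
python3 arc.py 0; python3 -c "
from h import *
w=cap('wrist','pics/w20.png');d=cap('side','pics/s20.png');c=cap('scene','pics/c20.png')"
```

```text
t 21.33 pos [0.5539 0.0444 0.3021] rot [-3.062  0.241  0.553] F [-6.2 -0.3  4.8] gap 0.292 q [-0.09  0.36  1.28  0.02  1.86  1.64]
tab rel hinge frame -0.1804 0.0031 0.2021 angle 45.1 radius 0.271 tilt 69.5
d [0. 0. 0.] w [0. 0. 0.] rows~ 0.0
```

View pics/s20.png

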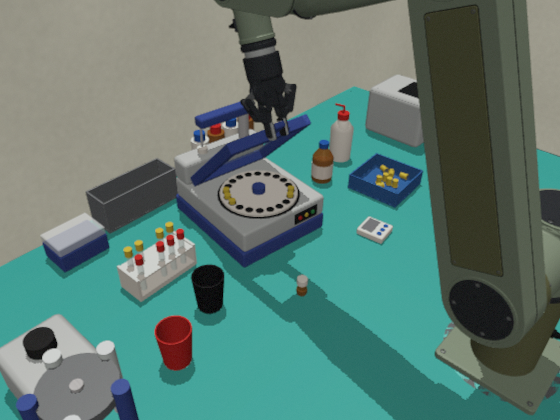

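View pics/c20.png

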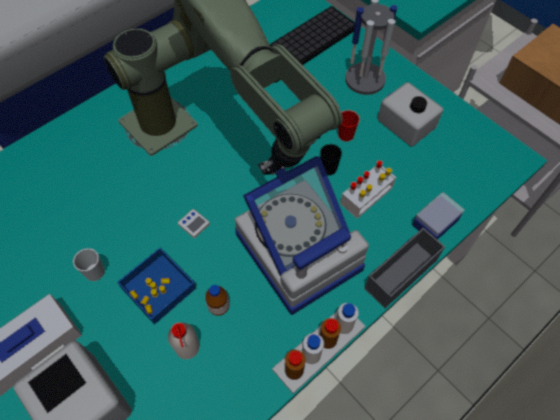

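View pics/w20.png

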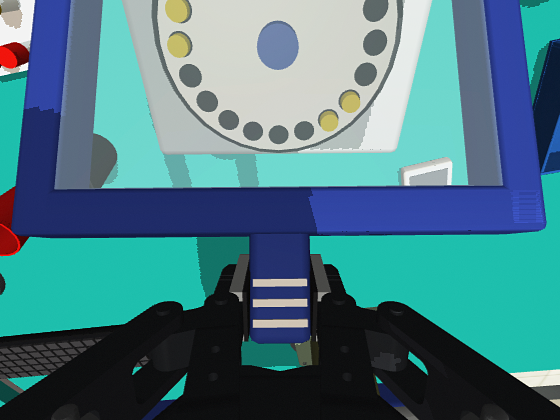

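All three views agree: the cover is about 45° open, the tab sits in the pads exactly as when gripped, the beaker is upright, and the cups are in the tray. I'll hold for a second and check again.

>>> servo_tool:
  deltas:
    - {"dx": 0, "dy": 0, "dz": 0, "wx": 0, "wy": 0, "wz": 0, "grip": -0.8}
    - {"dx": 0, "dy": 0, "dz": 0, "wx": 0, "wy": 0, "wz": 0, "grip": -0.8}
    - {"dx": 0, "dy": 0, "dz": 0, "wx": 0, "wy": 0, "wz": 0, "grip": -0.8}
    - {"dx": 0, "dy": 0, "dz": 0, "wx": 0, "wy": 0, "wz": 0, "grip": -0.8}
    - {"dx": 0, "dy": 0, "dz": 0, "wx": 0, "wy": 0, "wz": 0, "grip": -0.8}
    - {"dx": 0, "dy": 0, "dz": 0, "wx": 0, "wy": 0, "wz": 0, "grip": -0.8}
    - {"dx": 0, "dy": 0, "dz": 0, "wx": 0, "wy": 0, "wz": 0, "grip": -0.8}
    - {"dx": 0, "dy": 0, "dz": 0, "wx": 0, "wy": 0, "wz": 0, "grip": -0.8}
    - {"dx": 0, "dy": 0, "dz": 0, "wx": 0, "wy": 0, "wz": 0, "grip": -0.8}
    - {"dx": 0, "dy": 0, "dz": 0, "wx": 0, "wy": 0, "wz": 0, "grip": -0.8}

```text
time_s: 22.32
ee_pos: [0.5533, 0.0445, 0.3015]
tcp_rot: [-3.063, 0.24, 0.552]
contact_force: [-2.9, -1.5, 1.9]
finger_gap: 0.296
```

```bash
python3 arc.py 0; python3 -c "
from h import *
c=cap('scene');crop(c,70,230,210,330,5,'pics/c21.png');d=cap('side')
hsv=cv2.cvtColor(c['bgr'],cv2.COLOR_BGR2HSV); m=cv2.inRange(hsv,(18,120,80),(35,255,255))[230:330,100:210]
n,l,st,ce=cv2.connectedComponentsWithStats(m)
for i in range(1,n):
  if st[i,4]>5:
    p=plane(c,100+ce[i][0],230+ce[i][1],.02); q=p-[.481,-.338,0]; a=np.radians(3.5); print(st[i,4],(q[0]*np.cos(a)+q[1]*np.sin(a)).round(3),(-q[0]*np.sin(a)+q[1]*np.cos(a)).round(3))
# cover angle from side: far tip corner of cover
print(bot.state()['qvel'].round(3))
"
```

```text
t 22.32 pos [0.5533 0.0445 0.3015] rot [-3.063  0.24   0.552] F [-2.9 -1.5  1.9] gap 0.296 q [-0.08  0.36  1.28  0.02  1.86  1.64]
tab rel hinge frame -0.1811 0.0031 0.2015 angle 44.9 radius 0.271 tilt 69.6
d [0. 0. 0.] w [0. 0. 0.] rows~ 0.0
102 -0.002 -0.013
32 0.01 0.024
32 0.024 0.003
36 -0.02 -0.062
85 0.029 -0.056
[ 0.002  0.001 -0.001  0.001  0.001  0.   ]
```

View pics/c21.png

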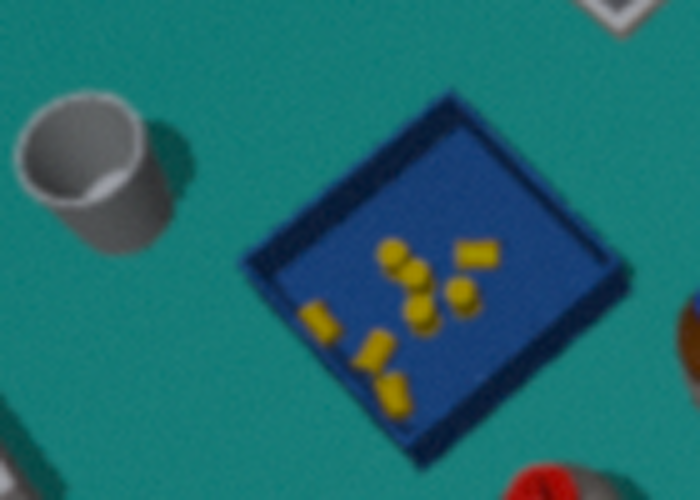

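One cup lies close to the tray wall, so I'll check that it is down by enlarging the earlier wrist and side pictures.

```bash
python3 -c "
import cv2
a=cv2.imread('pics/w13.png')[30:190,130:390];cv2.imwrite('pics/w13z.png',cv2.resize(a,None,fx=3,fy=3,interpolation=cv2.INTER_CUBIC))
a=cv2.imread('pics/s20.png')[140:220,330:440];cv2.imwrite('pics/s20z.png',cv2.resize(a,None,fx=6,fy=6,interpolation=cv2.INTER_CUBIC))"
```

```text
(no output)
```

View pics/w13z.png

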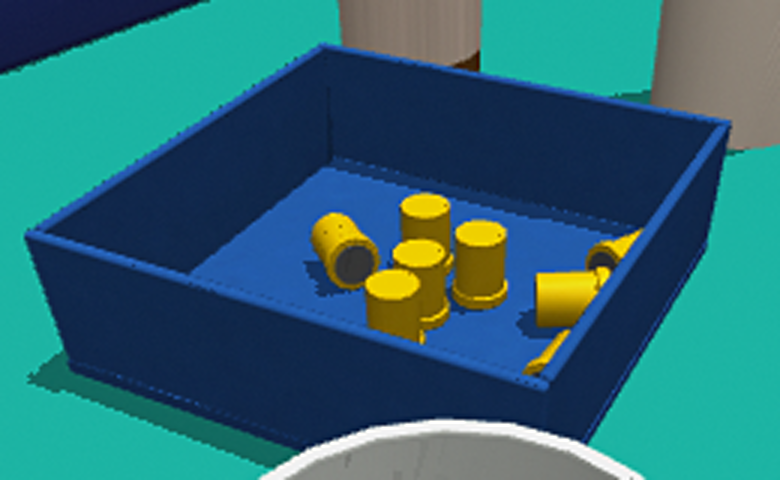

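View pics/s20z.png

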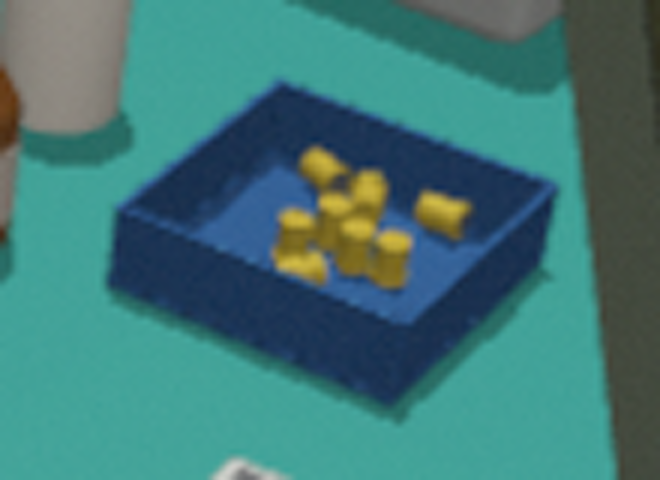

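All eight cups lie on the tray floor below its rim, so I'm handing in.

```bash
python3 -c "
from rig import ticket
print(ticket.job_done())"
```

```text
the job is handed in; nothing more can be done
None
```

I poured all eight cups into the tray and stood the empty beaker upright on the bench at about (0.325, -0.445). Then I opened the cover by its tab, and the arm is still holding it half open. I handed the job in at about 22 s of the 72 s allowed; it gave no verdict.

- **Cover:** after a one-second hold it measured about 44.9° open. That figure comes from the tool position relative to the measured hinge, not from reading the cover joint itself. The joints were still, the tab had not slipped in the pads, and the force on the tool was about 4 N.
- **Cups:** all eight are on the tray floor below the rim. My colour check merged touching cups into five patches, so the count of eight is by eye. Two cups lie close to one wall but inside the limits.
- **Beaker and other items:** the beaker is upright and let go, by eye. The rack, bottles, vial and timer look unmoved in the last pictures; I did not measure them again.
- **Problems on the way:** one early move call was refused and moved nothing. Early camera readings of positions differed by up to 13 mm, so I re-measured from the wrist camera and re-centred before each grasp.

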